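Sort adapter sleeves on a gauge pin and store the ones that fit

TASK

Lift the cover off the storage case and lay it on the bench, then sort all the square sleeves by sliding each along the horizontal gauge pin: one that slides fully home against the pin's shoulder goes in the case, one that stops partway goes in the open steel tray, all laid on their sides on the floor of the box. When all are sorted, seat the cover flat on the case again, on its two pins.

Things in the scene. Friction and masses are not known exactly. Their poses are not given: they have to be found in the camera images.
- case: grey open case fixed to the bench, 170 (own x) x 104 (own y) mm, 44 mm high, floor 5 mm up; inside 140 x 94 mm, room for two sleeves end to end along own x. On each end wall stands a steel pin, 7 mm diameter, 11 mm high, tapered tip, at own x = +77.5 and -77.5 mm. Origin on the bench under its centre. Case and tray may swap places
- cover: loose aluminium plate 170 x 104 x 5 mm, 0.22 kg, two 11 mm holes at own x = +77.5 and -77.5 mm that drop over the case's pins. On top a black bar handle along own x, 84 mm long, 12 x 12 mm, its middle 41 mm above the underside, on 10 mm posts at own x = +35 and -35 mm, 30 mm clear under it. Origin: centre of the underside. Starts seated, origin 44 mm up
- tray: open steel tray fixed to the bench, 170 (own x) x 104 (own y) mm, 26 mm high, walls and floor 4 mm; room for two sleeves end to end along own x. Origin on the bench under its centre. The right-hand one of tray and case stands just before a tall monitor
- pin_root (a point): on the gauge pin's axis at its shoulder (36 mm disc), 100 mm up. Fixed grey stand: foot from own x -10 to +80 mm, 80 mm wide; upright 44 mm wide, 118 mm high, behind the shoulder. The horizontal steel pin, 18 mm diameter, points along own -x, toward the robot. A sleeve slides on along own +x; home when its end meets the shoulder, its middle at own x = -30 mm
- pin_tip (a point): free end of the gauge pin, 62 mm from the shoulder; the last 10 mm taper to 11 mm diameter. Axes as pin_root. To the left of the gauge stand (about 160 mm) and beyond the sleeves, about 650 mm ahead of the robot, the bench stays free: the cover can be laid there, its long side across (along world y)
- sleeve_0: one of up to four look-alike white plastic sleeves: square bar 60 mm long, 34 x 34 mm across, 60 g, with a round 22 mm bore right through. Some are blocked inside by a moulding web 20 mm from either end, so the pin enters only about 20 mm; the others take it right through. Origin at the bar's middle, own x along the bore; starts lying on the bench, origin 17 mm up. May be absent
- sleeve_1: one of up to four look-alike white plastic sleeves: square bar 60 mm long, 34 x 34 mm across, 60 g, with a round 22 mm bore right through. Some are blocked inside by a moulding web 20 mm from either end, so the pin enters only about 20 mm; the others take it right through. Origin at the bar's middle, own x along the bore; starts lying on the bench, origin 17 mm up. May be absent
- sleeve_2: one of up to four look-alike white plastic sleeves: square bar 60 mm long, 34 x 34 mm across, 60 g, with a round 22 mm bore right through. Some are blocked inside by a moulding web 20 mm from either end, so the pin enters only about 20 mm; the others take it right through. Origin at the bar's middle, own x along the bore; starts lying on the bench, origin 17 mm up. May be absent
- sleeve_3: one of up to four look-alike white plastic sleeves: square bar 60 mm long, 34 x 34 mm across, 60 g, with a round 22 mm bore right through. Some are blocked inside by a moulding web 20 mm from either end, so the pin enters only about 20 mm; the others take it right through. Origin at the bar's middle, own x along the bore; starts lying on the bench, origin 17 mm up. May be absent
Things that resemble listed ones, but are neither listed nor needed, are in the scene too. What is shaped like the sleeve_0 but turquoise is not meant.

How it is judged:
On the way, in this order (a step that is already met when the one before it is completed fails the run):
1. the cover lies flat on the bench beside the case (height (world z) of cover below 0.012 m and angle between cover's own z axis and vertical below 0.06 rad and horizontal distance between cover and case above 0.1 m and linear speed of cover below 0.03 m/s), for 0.2 s.
2. a first sleeve has been slid on the gauge pin as far as it goes (a fitting one to within 5 mm of the shoulder) (((x of sleeve_0 in the frame of pin_root between -0.035 and -0.025 m and y of sleeve_0 in the frame of pin_root between -0.005 and 0.005 m and z of sleeve_0 in the frame of pin_root between -0.005 and 0.005 m and angle between the x axis of sleeve_0 and the x axis of pin_root, either way round below 0.12 rad) or (x of sleeve_1 in the frame of pin_root between -0.078 and -0.06 m and y of sleeve_1 in the frame of pin_root between -0.005 and 0.005 m and z of sleeve_1 in the frame of pin_root between -0.005 and 0.005 m and angle between the x axis of sleeve_1 and the x axis of pin_root, either way round below 0.12 rad) or (x of sleeve_2 in the frame of pin_root between -0.078 and -0.06 m and y of sleeve_2 in the frame of pin_root between -0.005 and 0.005 m and z of sleeve_2 in the frame of pin_root between -0.005 and 0.005 m and angle between the x axis of sleeve_2 and the x axis of pin_root, either way round below 0.12 rad) or (x of sleeve_3 in the frame of pin_root between -0.035 and -0.025 m and y of sleeve_3 in the frame of pin_root between -0.005 and 0.005 m and z of sleeve_3 in the frame of pin_root between -0.005 and 0.005 m and angle between the x axis of sleeve_3 and the x axis of pin_root, either way round below 0.12 rad))), for 0.1 s.
3. the pin is clear again (distance between each of sleeve_0, sleeve_1, sleeve_2, sleeve_3 and pin_root above 0.11 m), for 0.1 s.
4. a second sleeve has been slid on the gauge pin as far as it goes (a fitting one to within 5 mm of the shoulder) (((x of sleeve_0 in the frame of pin_root between -0.035 and -0.025 m and y of sleeve_0 in the frame of pin_root between -0.005 and 0.005 m and z of sleeve_0 in the frame of pin_root between -0.005 and 0.005 m and angle between the x axis of sleeve_0 and the x axis of pin_root, either way round below 0.12 rad) or (x of sleeve_1 in the frame of pin_root between -0.078 and -0.06 m and y of sleeve_1 in the frame of pin_root between -0.005 and 0.005 m and z of sleeve_1 in the frame of pin_root between -0.005 and 0.005 m and angle between the x axis of sleeve_1 and the x axis of pin_root, either way round below 0.12 rad) or (x of sleeve_2 in the frame of pin_root between -0.078 and -0.06 m and y of sleeve_2 in the frame of pin_root between -0.005 and 0.005 m and z of sleeve_2 in the frame of pin_root between -0.005 and 0.005 m and angle between the x axis of sleeve_2 and the x axis of pin_root, either way round below 0.12 rad) or (x of sleeve_3 in the frame of pin_root between -0.035 and -0.025 m and y of sleeve_3 in the frame of pin_root between -0.005 and 0.005 m and z of sleeve_3 in the frame of pin_root between -0.005 and 0.005 m and angle between the x axis of sleeve_3 and the x axis of pin_root, either way round below 0.12 rad))), for 0.1 s.
5. the pin is clear again (all of step 3), for 0.1 s.
6. a third sleeve has been slid on the gauge pin as far as it goes (a fitting one to within 5 mm of the shoulder) (((x of sleeve_0 in the frame of pin_root between -0.035 and -0.025 m and y of sleeve_0 in the frame of pin_root between -0.005 and 0.005 m and z of sleeve_0 in the frame of pin_root between -0.005 and 0.005 m and angle between the x axis of sleeve_0 and the x axis of pin_root, either way round below 0.12 rad) or (x of sleeve_1 in the frame of pin_root between -0.078 and -0.06 m and y of sleeve_1 in the frame of pin_root between -0.005 and 0.005 m and z of sleeve_1 in the frame of pin_root between -0.005 and 0.005 m and angle between the x axis of sleeve_1 and the x axis of pin_root, either way round below 0.12 rad) or (x of sleeve_2 in the frame of pin_root between -0.078 and -0.06 m and y of sleeve_2 in the frame of pin_root between -0.005 and 0.005 m and z of sleeve_2 in the frame of pin_root between -0.005 and 0.005 m and angle between the x axis of sleeve_2 and the x axis of pin_root, either way round below 0.12 rad) or (x of sleeve_3 in the frame of pin_root between -0.035 and -0.025 m and y of sleeve_3 in the frame of pin_root between -0.005 and 0.005 m and z of sleeve_3 in the frame of pin_root between -0.005 and 0.005 m and angle between the x axis of sleeve_3 and the x axis of pin_root, either way round below 0.12 rad))), for 0.1 s.
At the end, for the whole second after the job is handed in: sleeves that go fully home on the pin lie on their sides on the case's floor, those that stop partway on the tray's; the cover is flat on the case (height within 3 mm, centred within 5 mm, level within 0.04 rad, square within 0.06 rad); all is at rest (x of sleeve_0 in the frame of case between -0.055 and 0.055 m and y of sleeve_0 in the frame of case between -0.045 and 0.045 m and z of sleeve_0 in the frame of case between 0.012 and 0.03 m and linear speed of each of sleeve_0, sleeve_3, sleeve_1, sleeve_2, cover below 0.02 m/s and x of sleeve_3 in the frame of case between -0.055 and 0.055 m and y of sleeve_3 in the frame of case between -0.045 and 0.045 m and z of sleeve_3 in the frame of case between 0.012 and 0.03 m and x of sleeve_1 in the frame of tray between -0.055 and 0.055 m and y of sleeve_1 in the frame of tray between -0.045 and 0.045 m and z of sleeve_1 in the frame of tray between 0.012 and 0.03 m and x of sleeve_2 in the frame of tray between -0.055 and 0.055 m and y of sleeve_2 in the frame of tray between -0.045 and 0.045 m and z of sleeve_2 in the frame of tray between 0.012 and 0.03 m and z of cover in the frame of case between 0.041 and 0.047 m and horizontal distance between cover and case below 0.005 m and angle between cover's own z axis and vertical below 0.04 rad and angle between the x axis of cover and the x axis of case, either way round below 0.06 rad); the robot touches nothing.
Of sleeve_0, sleeve_1, sleeve_2, sleeve_3 only 3 to 4 are there at a start; the rules pass over those that are not, and their reading is None.
At some moment in a run one of sleeve_0, sleeve_1, sleeve_2, sleeve_3 may be knocked a few centimetres aside while the robot is not near it.
It also fails if it takes over 210 s, if anything falls off the work surface, if the arm or the gripper's body presses on something with over 40 N, if the wrist force passes 120 N, or if a joint passes its speed limit or range.

ROBOT

A 7-joint arm with a two-finger parallel gripper is mounted at the origin on a cart in front of the work surface, level with it; the furniture and walls round the work are solid. World frame = base frame: x ahead of the robot, y to its left, z up, the work surface at z = 0. Lengths are in m, angles in rad, forces in N, time in s.
With the tool pointing down it reaches from about 0.4 to 0.925 m from the base axis. Payload 4.1 kg.
Tool frame: the origin (TCP) lies at the very end of the fingers, on their centre line; the grasp point (between the pads) lies 19 mm behind it; z points along the fingers, y is the line along which they close (so a half turn about z gives the same grasp; the last joint's range is limited). The gripper opens to 85 mm and grips with 20 to 120 N. Pads are 22 mm wide; open, the fingers measure 114 mm over their backs; the gripper's body (76 mm by 85 mm) begins 54 mm behind the grasp point. The pads swing forward as they close: fully open they stand 13 mm farther back than shut.
Start: joints at [-1.253, 0.398, 0.045, 1.537, -0.019, 1.207, -0.051], TCP at [0.263, 0.594, 0.195] pointing down, gripper open.
Joint ranges: [-2.82, 2.82], [-0.49, 2.23], [-1.37, 1.46], [0, 2.46], [-1.36, 4.5], [0.23, 2], [-2.94, 2.94]. Speed limits (rad/s): [2.57, 2.57, 3.14, 3.14, 3.14, 3.14, 3.14].

INTERFACE

Orientations are given as a rotation vector (axis times angle).
In Python, from bench import get_obs, viewer, workorder gives the robot as it stands.
- The arm moves only by the shell command python3 -m inch 'ROWS' [OPENING] [FORCE]. ROWS is a JSON list of rows, 1 to 12 of them, each of 6 numbers: dx, dy, dz in m, then a rotation vector rx, ry, rz in rad; each row shifts and turns the commanded pose from where the row before left it, along the tool's axes as they then stand; what a row does not reach is not made up. A row lasts 1/10 s, in which the tool goes at most 0.05 m and 0.15 rad, less where a joint would pass 70% of its speed; a pose out of reach is approached as far as the arm can. OPENING is the finger opening in m, set as the command begins (- or left out keeps the last). The fingers move at their own pace and stop on an object; FORCE is the grip in N (left out, the last holds). Time passes only in rows, so rows that do not move let the fingers close. It prints the time, the measured TCP pose, the force, the opening and the grip force at its end.
- get_obs(): the state, without advancing time (a new reading comes with each control period).
- viewer.capture(name): name is "side" or "top" or "wrist"; returns a dict with "pixels" (384x512x3 uint8, red, green, blue), "intrinsics" (3x3 intrinsics, pixels), "dist" ([k1, k2, p1, p2, k3] as OpenCV has them; the pictures are not rectified), "pose" (4x4, takes a point from camera to world coordinates). Camera axes: x right, y up, looking along -z (the intrinsics and any distortion apply to the point x, -y, -z); pixel columns grow to the right and rows downward; lengths in m; the calibration is good to about 2 mm. A picture is of the moment at which its call begins. There is no depth.
- workorder.close_job(): hands the job in; it is judged then, once.
The state is a dict: "t": time; "joint_positions": joint angles; "dq": joint speeds; "tau": joint torques, N m; "eef_pos": TCP position; "orientation": TCP orientation; "wrist_force": force on the tool from outside, world axes, zero at the start; "torque": the same for the moment, N m; "gripper_width": finger opening in m; "gripper_force": force on a finger pad.
Only numpy, scipy, OpenCV 4.12 (cv2) and the standard library are available. Lean on these libraries where they do the work, as an engineer would, in place of code of your own. Each camera call takes 0.05 s, during which the arm holds its last target. There are 200 camera calls.

## Working session

There is one attempt and no reset: what is moved stays moved. The work goes in short steps, Python scripts to look and compute and a shell command to move; the robot and the scene stay as the last step left them, time stands still between calls to the robot, and variables do not carry over. Pictures are saved under pics/ and viewed, at most 14 in all, crops included, and the job is handed in when it is done.

```bash
ls; mkdir -p pics
python3 - <<'E'
from bench import get_obs, viewer
import cv2
o=get_obs(); print(o)
for n in("top","side"):
    c=viewer.capture(n); cv2.imwrite(f"pics/{n}0.png",cv2.resize(c["pixels"][:,:,::-1],None,fx=1.5,fy=1.5)); print(n,c["intrinsics"],c["dist"],c["pose"])
E
```

```text
pics
{'t': 0.0, 'joint_positions': array([-1.25301884,  0.39922958,  0.04505832,  1.53787605, -0.01872799,
        1.20688075, -0.0507295 ]), 'dq': array([-0.00075215, -0.00048228, -0.00098728,  0.00119608,  0.00075011,
        0.00148875,  0.00034707]), 'tau': array([-3.86317279e-04, -4.75130367e+01,  1.36479389e+00, -2.54212940e+01,
        1.17260608e-02,  9.66345076e-03,  1.27394219e-05]), 'eef_pos': array([0.26283698, 0.59372448, 0.19414148]), 'orientation': array([-6.49807531e-01, -3.07335861e+00,  3.06331661e-03]), 'wrist_force': array([ 0.76351911, -0.37242296, -0.06780774]), 'torque': array([-0.02199731, -0.01749435, -0.03759103]), 'gripper_force': 0.0, 'gripper_width': 0.08550562870996922}
top [[479.46542695   0.         241.8844749 ]
 [  0.         479.46542695 188.00684787]
 [  0.           0.           1.        ]] [-0.0164916  0.         0.         0.         0.       ] [[ 0.0260377   0.98138232 -0.1902913   0.25622181]
 [-0.99964742  0.02457047 -0.01006612  0.22734593]
 [-0.00520317  0.1904863   0.98167606  1.49049322]
 [ 0.          0.          0.          1.        ]]
side [[384.53288656   0.         253.28584836]
 [  0.         384.53288656 191.32985932]
 [  0.           0.           1.        ]] [-0.07572469  0.          0.          0.          0.        ] [[-0.99304027  0.06775346 -0.09633527  0.45494676]
 [-0.11753132 -0.51747017  0.8475913   1.18844999]
 [ 0.00757661  0.85301471  0.52183187  0.68576775]
 [ 0.          0.          0.          1.        ]]
```

View pics/top0.png

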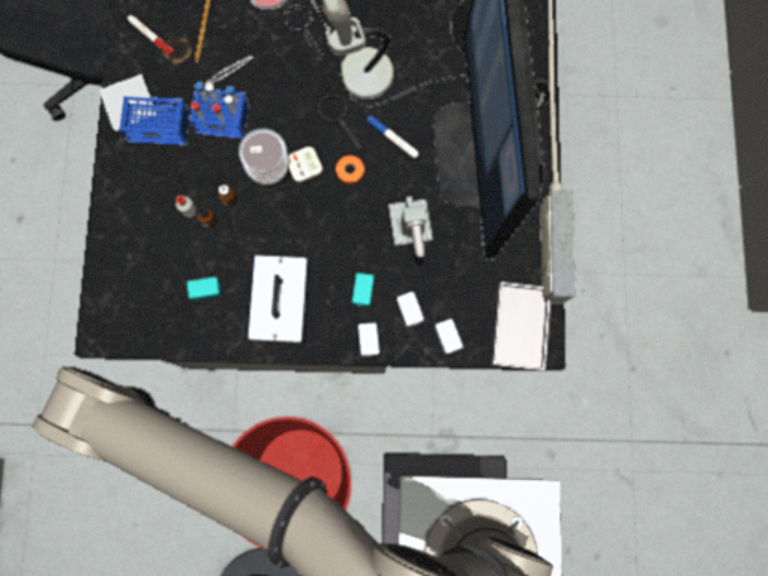

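View pics/side0.png

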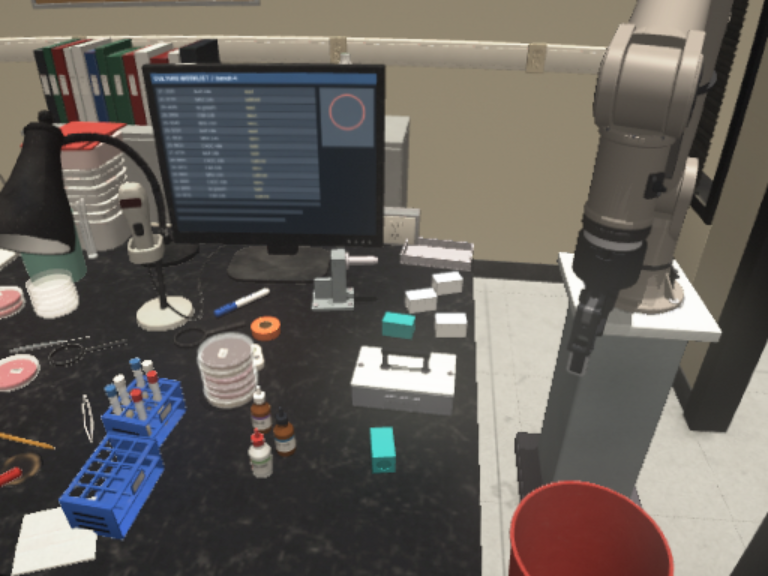

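Top (shown at 1.5x): the covered case is at about (278,298), the tray at (522,325) before the monitor. There are three white sleeves, at (368,338), (410,309) and (449,336), plus two turquoise decoys. The gauge stand is at (410,222) with its pin tip at about (418,252). The side view agrees.

```bash
cat > h.py <<'E'
import numpy as np, cv2
from bench import get_obs, viewer
from scipy.spatial.transform import Rotation as R
def ray(c,uv):
    n=cv2.undistortPoints(np.array(uv,float).reshape(-1,1,2),c["intrinsics"],np.array(c["dist"])).reshape(-1,2)
    d=np.c_[n[:,0],-n[:,1],-np.ones(len(n))]@c["pose"][:3,:3].T
    return c["pose"][:3,3],d
def plane(c,uv,z):
    o,d=ray(c,uv); return o+d*((z-o[2])/d[:,2])[:,None]
def tri(c1,p1,c2,p2):
    A=[];b=[]
    for c,p in((c1,p1),(c2,p2)):
        o,d=ray(c,[p]); d=d[0]/np.linalg.norm(d[0]); M=np.eye(3)-np.outer(d,d); A.append(M); b.append(M@o)
    x,res,_,_=np.linalg.lstsq(np.vstack(A),np.hstack(b),rcond=None); return x,res
def proj(c,P):
    P=(np.atleast_2d(P)-c["pose"][:3,3])@c["pose"][:3,:3]; P=P*[1,-1,-1]
    return cv2.projectPoints(P,np.zeros(3),np.zeros(3),c["intrinsics"],np.array(c["dist"]))[0].reshape(-1,2)
def rects(c,mask,z,amin=60):
    out=[]
    for k in cv2.findContours(mask.astype(np.uint8),cv2.RETR_EXTERNAL,cv2.CHAIN_APPROX_NONE)[0]:
        if cv2.contourArea(k)<amin: continue
        p=plane(c,k[:,0],z)[:,:2]
        (x,y),(w,h),a=cv2.minAreaRect((p*1000).astype(np.float32))
        if w<h: a+=90; w,h=h,w
        a=(a+90)%180-90
        out.append((round(x/1000,4),round(y/1000,4),round(w),round(h),round(a,1),k[:,0].mean(0).round(0)))
    return out
def white(c,v=170,s=40):
    h=cv2.cvtColor(c["pixels"],cv2.COLOR_RGB2HSV); return (h[...,2]>v)&(h[...,1]<s)
E
python3 - <<'E'
from h import *
c=viewer.capture("top"); m=white(c,150); m[250:]=0
for z in(0.034,0.026,0.049):
    print(z)
    for r in rects(c,m,z): 
        if r[5][1]>150 : print(r)
p=c["pixels"][60:250,150:390,::-1]; cv2.imwrite("pics/c1.png",cv2.resize(c["pixels"][125:250,155:375,::-1],None,fx=3.6,fy=3.6,interpolation=2))
s=viewer.capture("side"); cv2.imwrite("pics/s1.png",cv2.resize(s["pixels"][155:285,190:350,::-1],None,fx=4.6,fy=4.6,interpolation=2))
E
```

```text
0.034
(0.4221, 0.2286, 65, 37, 6.7, array([245., 226.]))
(0.4325, 0.0655, 64, 38, 22.0, array([299., 224.]))
(0.4868, 0.1455, 65, 38, 19.9, array([273., 205.]))
(0.5018, 0.4175, 175, 109, -1.4, array([185., 199.]))
(0.6905, 0.644, 813, 701, -88.5, array([ 77., 170.]))
(0.7773, -0.1737, 832, 812, 1.4, array([394., 168.]))
0.026
(0.423, 0.2287, 65, 37, 6.7, array([245., 226.]))
(0.4335, 0.0646, 65, 38, 22.0, array([299., 224.]))
(0.4881, 0.1451, 65, 38, 19.9, array([273., 205.]))
(0.5031, 0.4186, 176, 110, -1.4, array([185., 199.]))
(0.6929, 0.6462, 818, 705, -88.5, array([ 77., 170.]))
(0.7802, -0.1759, 837, 816, 1.4, array([394., 168.]))
0.049
(0.4204, 0.2286, 64, 37, 6.7, array([245., 226.]))
(0.4307, 0.0672, 64, 38, 22.0, array([299., 224.]))
(0.4844, 0.1463, 64, 38, 19.9, array([273., 205.]))
(0.4993, 0.4156, 174, 108, -1.4, array([185., 199.]))
(0.6861, 0.6397, 805, 694, -88.5, array([ 77., 170.]))
(0.772, -0.1696, 824, 804, 1.4, array([394., 168.]))
```

View pics/c1.png

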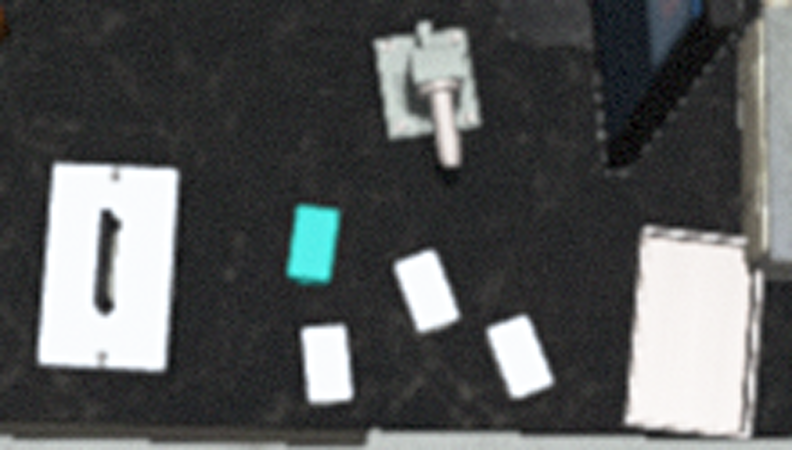

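View pics/s1.png

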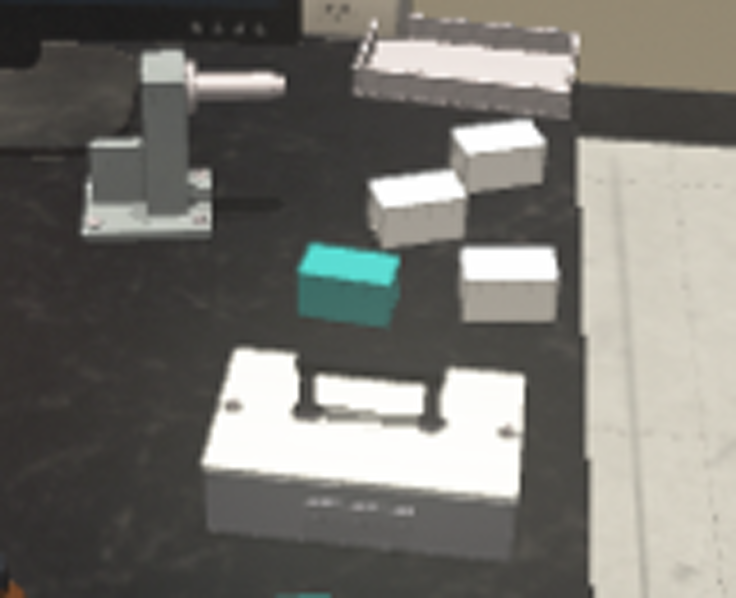

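Crop (3.6x): the pin runs from about (438,90) to (450,163), the stand foot's right edge is at (467..480, 30..127), and the tray's corners are (645,228), (750,238), (750,437) and (627,425). The side crop shows the tip at (285,83) and the shoulder at (190,83).

Run:
```python
from h import *
t=viewer.capture("top"); s=viewer.capture("side")
def up(x,y,k,ox,oy): return ((x+.5)/k-.5+ox,(y+.5)/k-.5+oy)
g=lambda c:c["pixels"].max(2).astype(float)
T=g(t)
print("top rows")
for r in range(148,172): print(r,T[r,265:288].astype(int))
S=g(s)
print("side cols")
for u in range(228,256): print(u,S[162:184,u].astype(int))
q=[up(x,y,3.6,155,125) for x,y in((645,228),(750,238),(750,437),(627,425))]
p=plane(t,q,.026); print("tray",p.mean(0),p)
print("cover pins",plane(t,[up(116,176,3.6,155,125),up(101,358,3.6,155,125)],.049))
print("bar",plane(t,[up(107,262,3.6,155,125)],.091))
print("foot R",plane(t,[up(467,30,3.6,155,125),up(480,127,3.6,155,125),up(391,137,3.6,155,125),up(376,40,3.6,155,125)],.01))
```

```text
top rows
148 [182 167 123  69  71 108 127 143 163 179 201 231 233 220 194 182 159 128
 144 187 196 143  69]
149 [183 162 113  72  56  75 111 155 178 185 191 202 205 187 159 138 123 115
 158 196 200 147  78]
150 [193 164 119  70  59  66 112 137 142 145 162 188 212 199 164 118  80 100
 171 204 201 149  78]
151 [196 177 125  76  65  71  90  99  92 119 175 221 238 236 206 134  74 101
 171 204 202 156  85]
152 [196 178 135  77  63  61  63  70  72 110 176 228 244 242 212 143  76 104
 176 203 202 169 112]
153 [197 180 142  92  60  62  59  65  66  96 162 219 241 241 220 147  82 110
 176 204 208 199 144]
154 [203 186 144  98  67  61  62  61  57  82 153 214 240 241 225 158  94 118
 176 202 208 208 151]
155 [209 198 167 115  66  61  64  60  59  80 147 205 236 242 230 173 124 150
 187 203 212 208 158]
156 [210 210 191 145 105  93  77  69  61  81 141 198 234 239 231 188 145 179
 201 194 218 216 159]
157 [207 215 209 186 172 155 120  93  87  84 132 190 228 242 234 202 178 199
 204 193 219 223 165]
158 [209 221 216 214 213 194 164 145 142 118 125 176 227 241 236 205 179 198
 199 183 201 209 170]
15
[... 3615 characters left out ...]
 55 56]
253 [39 37 42 52 54 53 54 55 54 53 54 54 54 54 53 53 52 53 53 54 55 57]
254 [39 39 47 51 55 55 55 54 55 52 55 54 53 53 52 54 53 53 53 53 54 56]
255 [54 47 64 53 55 57 54 54 57 54 55 55 55 54 54 54 53 53 53 53 55 55]
tray [ 0.45878938 -0.08356115  0.026     ] [[ 0.5473693  -0.04344294  0.026     ]
 [ 0.54084143 -0.13398374  0.026     ]
 [ 0.36970839 -0.13030401  0.026     ]
 [ 0.37723839 -0.02651391  0.026     ]]
cover pins [[0.57685904 0.41291038 0.049     ]
 [0.42016934 0.41802393 0.049     ]]
bar [[0.49482811 0.41144279 0.091     ]]
foot R [[0.72689527 0.11062926 0.01      ]
 [0.63785478 0.09835205 0.01      ]
 [0.62680688 0.17679188 0.01      ]
 [0.71558953 0.19172925 0.01      ]]
```

Run:
```python
from h import *
t=viewer.capture("top"); s=viewer.capture("side")
print("tip tri",tri(t,(280.0,170.2),s,(251.7,172.8)))
a=plane(t,[(277.3,153),(279.35,166),(280,170.2)],.1); print(a, np.degrees(np.arctan2(*(a[0]-a[1])[1::-1])))
# reference: predicted from foot
for rx,ry in((.6421,.1395),):
    yaw=np.radians(8.1)
    for d in(0,-.062): print(proj(t,[rx+d*np.cos(yaw),ry+d*np.sin(yaw),.1]),proj(s,[rx+d*np.cos(yaw),ry+d*np.sin(yaw),.1]))
# sleeve check: side edges of A
def tray(x,y,a):pass
m=white(t,190); m[250:]=0
for r in rects(t,m,.034):
    if r[5][1]>190: print(r)
m=white(t,205); m[:,:320]=0; m[250:]=0
for r in rects(t,m,.015): print(r)
```

```text
tip tri (array([0.58139772, 0.12983476, 0.10230112]), array([6.84912965e-07]))
[[0.63521691 0.1383117  0.1       ]
 [0.59533341 0.13173211 0.1       ]
 [0.5825388  0.12965747 0.1       ]] 9.367720070363438
[[276.93073973 150.77025338]] [[232.04931817 173.64063269]]
[[279.62119357 170.7872569 ]] [[251.69532486 173.54378548]]
(0.3942, -0.5342, 51, 48, -88.7, array([496., 241.]))
(0.4219, 0.2285, 62, 36, 7.2, array([245., 226.]))
(0.4326, 0.0652, 62, 37, 22.0, array([299., 224.]))
(0.4869, 0.145, 63, 36, 20.8, array([273., 205.]))
(0.4574, -0.083, 169, 100, -5.3, array([347., 217.]))
(0.5018, 0.4177, 174, 108, -1.3, array([185., 198.]))
(0.4565, -0.0833, 163, 95, -5.2, array([346., 218.]))
```

```bash
cat > go.py <<'E'
import sys
from h import *
def delta(x,y,z,psi):
    o=get_obs(); C=R.from_rotvec(o["orientation"]); best=None
    for p in(psi,psi+180):
        p=np.radians(p); Y=np.array([np.cos(p),np.sin(p),0]); Z=np.array([0,0,-1.]); T=R.from_matrix(np.c_[np.cross(Y,Z),Y,Z])
        rv=(C.inv()*T).as_rotvec()
        if best is None or np.linalg.norm(rv)<np.linalg.norm(best[0]): best=(rv,T)
    d=np.array([x,y,z])-o["eef_pos"]
    print("rot",best[0].round(3),"| then trans in new axes",best[1].inv().apply(d).round(4),"| q7",o["joint_positions"][6].round(2),"F",o["wrist_force"].round(1))
if __name__=="__main__": delta(*map(float,sys.argv[1:5]))
E
python3 go.py 0.499 0.415 0.19 88.2
```

```text
rot [-0.    -0.    -0.385] | then trans in new axes [-0.2414 -0.1718  0.0051] | q7 -0.05 F [-0.5 -0.2 -0.7]
```

```bash
python3 -m inch '[[0,0,0,0,0,-0.13],[0,0,0,0,0,-0.13],[0,0,0,0,0,-0.125],[-0.04,-0.03,0,0,0,0],[-0.04,-0.03,0,0,0,0],[-0.04,-0.03,0,0,0,0],[-0.04,-0.03,0,0,0,0],[-0.04,-0.03,0,0,0,0],[-0.041,-0.022,0.005,0,0,0],[0,0,0,0,0,0],[0,0,0,0,0,0]]' 0.085; python3 go.py 0.499 0.415 0.15 88.2
python3 - <<'E'
from h import *
w=viewer.capture("wrist"); print(w["pose"]); cv2.imwrite("pics/w1.png",w["pixels"][:,:,::-1])
E
```

```text
t: 1.5
eef_pos: [0.4998, 0.4134, 0.19]
orientation: [-0.056, -3.141, 0.001]
wrist_force: [-0.3, 0.9, 0.7]
gripper_width: 0.085
gripper_force: 0.0
rot [-0.    -0.    -0.004] | then trans in new axes [0.0008 0.0016 0.04  ] | q7 0.81 F [-0.3  0.9  0.7]
[[ 3.48196634e-02 -9.51761812e-01 -3.04855777e-01  4.22248904e-01]
 [ 9.99393581e-01  3.30848332e-02  1.08565018e-02  4.14877263e-01]
 [-2.46701272e-04 -3.05048926e-01  9.52336648e-01  3.67584582e-01]
 [ 0.00000000e+00  0.00000000e+00  0.00000000e+00  1.00000000e+00]]
```

View pics/w1.png

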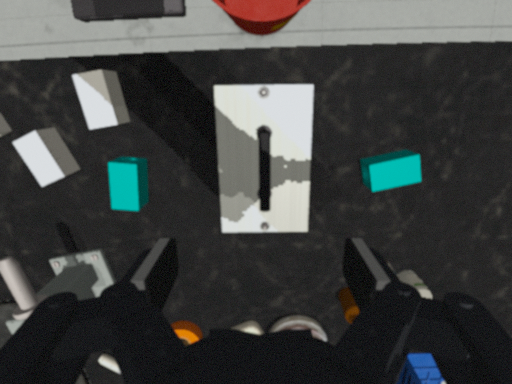

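Wrist view: the cover is centred, with its pins at (264,92) and (265,226) and the bar spanning (264,128..208).

Run:
```python
from h import *
w=viewer.capture("wrist")
print(plane(w,[(264,92),(265,226)],.051)); print(plane(w,[(264.5,128),(264.5,209)],.091))
m=white(w,70,60); m[:60]=0; m[250:]=0
for r in rects(w,m,.049,3000): print(r)
```

```text
[[0.42009964 0.42064661 0.051     ]
 [0.57396612 0.41765564 0.051     ]]
[[0.45273978 0.41967283 0.091     ]
 [0.53529758 0.41746629 0.091     ]]
(0.4994, 0.4166, 173, 108, -1.5, array([262., 157.]))
```

```bash
python3 -m inch '[[0.002,0.0035,0.03,0,0,0],[0,0,0.03,0,0,0],[0,0,0.03,0,0,0],[0,0,0.02,0,0,0],[0,0,0.014,0,0,0],[0,0,0,0,0,0],[0,0,0,0,0,0]]' && python3 -m inch '[[0,0,0,0,0,0],[0,0,0,0,0,0],[0,0,0,0,0,0],[0,0,0,0,0,0],[0,0,0,0,0,0],[0,0,0,0,0,0],[0,0,0,0,0,0],[0,0,0,0,0,0],[0,0,0,0,0,0],[0,0,0,0,0,0]]' 0 60
```

```text
t: 2.3
eef_pos: [0.4965, 0.4196, 0.067]
orientation: [0.048, 3.14, 0.002]
wrist_force: [0.2, 0.2, 0.5]
gripper_width: 0.0853
gripper_force: 0.0
t: 3.3
eef_pos: [0.4966, 0.4184, 0.0662]
orientation: [-0.05, -3.141, -0.0]
wrist_force: [0.6, -0.1, 0.3]
gripper_width: 0.0004
gripper_force: 0.0
```

Run:
```python
from h import *
s=viewer.capture("side"); cv2.imwrite("pics/s2.png",cv2.resize(s["pixels"][130:300,170:380,::-1],None,fx=3.5,fy=3.5)); print(get_obs()["gripper_width"])
```

```text
0.00017865094009666916
```

View pics/s2.png

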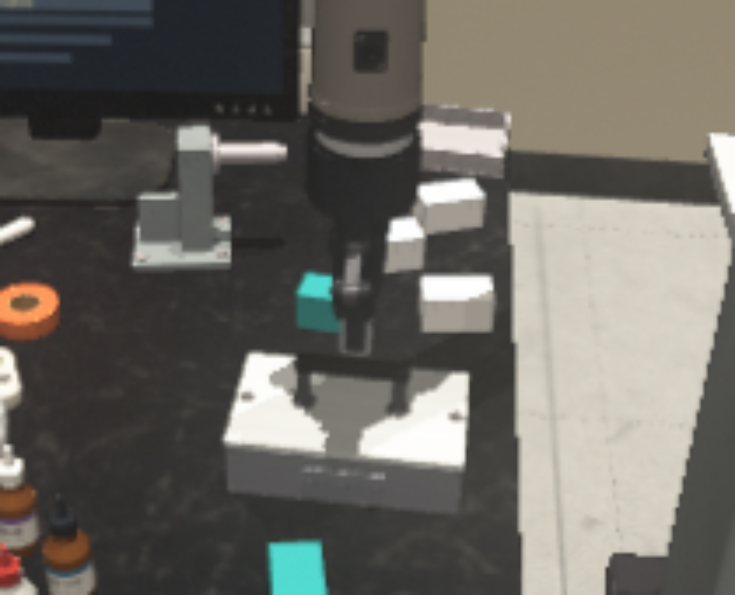

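Run:
```python
from h import *
s=viewer.capture("side"); t=viewer.capture("top")
e=get_obs()["eef_pos"]; print(e)
f=lambda P:(proj(s,P)-[170,130]+.5)*3.5-.5
for P in(e,e+[0,0,.019],[.498,.417,.091],[.498,.417,.079],[.498,.417+.052,.044],[.498,.417-.052,.049],[.5755,.415,.049],[.4205,.42,.049]): print(np.round(P,3),f(P).round(0))
w=viewer.capture("wrist"); cv2.imwrite("pics/w2.png",w["pixels"][:,:,::-1]); print(w["pose"][:3,3],proj(w,e))
```

```text
[0.49666347 0.41843142 0.06621295]
[0.497 0.418 0.066] [[354. 390.]]
[0.497 0.418 0.085] [[354. 370.]]
[0.498 0.417 0.091] [[353. 362.]]
[0.498 0.417 0.079] [[352. 375.]]
[0.498 0.469 0.044] [[345. 460.]]
[0.498 0.365 0.049] [[357. 364.]]
[0.576 0.415 0.049] [[248. 397.]]
[0.42  0.42  0.049] [[457. 418.]]
[0.41909284 0.41954366 0.24386298] [[261.92669923 214.39072044]]
```

View pics/w2.png

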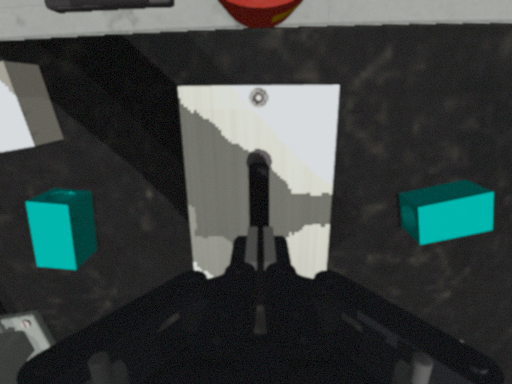

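```bash
python3 - <<'E'
from h import *
s=viewer.capture("side"); w=viewer.capture("wrist")
print(tri(s,((355.5)/3.5-.5+170,350.5/3.5-.5+130),w,(262,228)), get_obs()["eef_pos"])
print(w["intrinsics"][0,0], proj(w,[[.455,.419,.091],[.54,.417,.091],[.42,.42,.049]]))
E
python3 -m inch '[[0,0,0,0,0,0],[0,0,0,0,0,0],[0,0,0,0,0,0],[0,0,0,0,0,0],[0,0,0,0,0,0]]' 0.085
```

```text
(array([0.49387079, 0.41744904, 0.09997264]), array([2.55810403e-05])) [0.49667824 0.41839885 0.06621297]
289.3704214985648 [[261.02530955 161.8804099 ]
 [261.90703793 293.09464054]
 [260.70846482  93.89144519]]
t: 4.1
eef_pos: [0.4967, 0.4184, 0.0663]
orientation: [0.05, 3.141, 0.0]
wrist_force: [-0.4, 0.3, 0.5]
gripper_width: 0.0723
gripper_force: 0.0
```

The triangulated fingertips sit at z≈0.100 while the TCP reads 0.066, so the real fingertips are about 34 mm above the reported TCP. I'll go down in steps, watching the force.

```bash
python3 -m inch '[[0,0,0.01,0,0,0],[0,0,0.008,0,0,0],[0,0,0,0,0,0]]' 0.085;  python3 -m inch '[[0,0,0.006,0,0,0],[0,0,0.006,0,0,0],[0,0,0,0,0,0]]'
python3 - <<'E'
from h import *
s=viewer.capture("side"); cv2.imwrite("pics/s3.png",cv2.resize(s["pixels"][180:280,210:330,::-1],None,fx=4,fy=4)); print(get_obs()["wrist_force"],get_obs()["eef_pos"])
E
```

```text
t: 4.4
eef_pos: [0.4954, 0.4173, 0.0461]
orientation: [-0.05, -3.138, 0.004]
wrist_force: [0.3, -0.1, -0.2]
gripper_width: 0.0851
gripper_force: 0.0
t: 4.7
eef_pos: [0.496, 0.4179, 0.0351]
orientation: [-0.05, -3.14, 0.002]
wrist_force: [0.1, 0.6, -0.4]
gripper_width: 0.0849
gripper_force: 0.0
[-0.58086247  0.85019206 -0.18127793] [0.49629383 0.41811516 0.03559783]
```

View pics/s3.png

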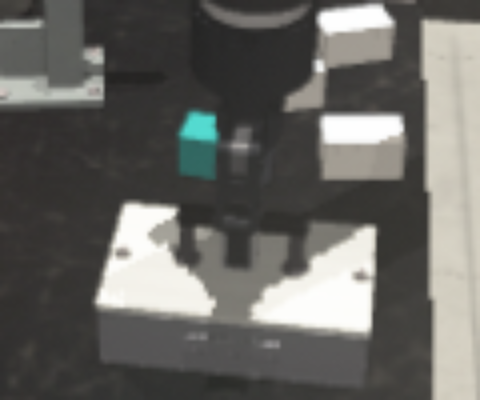

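The fingers now straddle the bar, with no contact force.

```bash
python3 -m inch '[[0,0,0,0,0,0],[0,0,0,0,0,0],[0,0,0,0,0,0],[0,0,0,0,0,0],[0,0,0,0,0,0],[0,0,0,0,0,0],[0,0,0,0,0,0],[0,0,0,0,0,0]]' 0 80; python3 -m inch '[[0,0,-0.01,0,0,0],[0,0,-0.02,0,0,0],[0,0,-0.03,0,0,0],[0,0,-0.03,0,0,0],[0,0,0,0,0,0]]'; python3 go.py 0.65 0.305 0.13 0
```

```text
t: 5.55
eef_pos: [0.4968, 0.4186, 0.0366]
orientation: [0.05, 3.141, 0.001]
wrist_force: [-0.7, -0.2, 3.4]
gripper_width: 0.01
gripper_force: 79.2
t: 6.05
eef_pos: [0.4994, 0.4206, 0.1312]
orientation: [0.05, 3.135, 0.01]
wrist_force: [0.1, 1.2, -1.9]
gripper_width: 0.0104
gripper_force: 78.7
rot [0.01  0.    1.539] | then trans in new axes [-0.1156  0.1506  0.0012] | q7 0.8 F [ 0.1  1.2 -1.9]
```

```bash
python3 -m inch '[[0,0,0,0,0,0.14],[0,0,0,0,0,0.14],[0,0,0,0,0,0.14],[0,0,0,0,0,0.14],[0,0,0,0,0,0.14],[0,0,0,0,0,0.14],[0,0,0,0,0,0.14],[0,0,0,0,0,0.14],[0,0,0,0,0,0.14],[0,0,0,0,0,0.14],[0,0,0,0,0,0.139],[0,0,0,0,0,0]]'; python3 -m inch '[[-0.02,0.025,0,0,0,0],[-0.02,0.025,0,0,0,0],[-0.02,0.025,0,0,0,0],[-0.02,0.025,0,0,0,0],[-0.02,0.025,0,0,0,0],[-0.015,0.025,0,0,0,0],[0,0,0,0,0,0],[0,0,0,0,0,0]]';  python3 go.py 0.65 0.305 -0.005 0
```

```text
t: 7.25
eef_pos: [0.4958, 0.4178, 0.1248]
orientation: [2.221, 2.222, -0.004]
wrist_force: [0.0, -0.1, -3.2]
gripper_width: 0.0102
gripper_force: 78.6
t: 8.05
eef_pos: [0.6465, 0.3024, 0.1252]
orientation: [-2.221, -2.221, 0.002]
wrist_force: [-1.1, 1.0, -1.6]
gripper_width: 0.0101
gripper_force: 78.7
rot [-0.002  0.     0.   ] | then trans in new axes [0.0026 0.0035 0.1302] | q7 -0.31 F [-1.1  1.  -1.6]
```

```bash
python3 -m inch '[[0.002,0.003,0.03,0,0,0],[0,0,0.03,0,0,0],[0,0,0.03,0,0,0],[0,0,0.02,0,0,0],[0,0,0.01,0,0,0],[0,0,0.008,0,0,0],[0,0,0,0,0,0]]'; python3 -m inch '[[0,0,0.002,0,0,0],[0,0,0.001,0,0,0],[0,0,0,0,0,0],[0,0,0,0,0,0]]'
```

```text
t: 8.75
eef_pos: [0.6488, 0.3061, -0.0023]
orientation: [-2.219, -2.222, 0.001]
wrist_force: [0.2, 0.5, -2.4]
gripper_width: 0.0099
gripper_force: 78.6
t: 9.15
eef_pos: [0.6501, 0.3056, -0.0042]
orientation: [2.221, 2.221, 0.002]
wrist_force: [-0.3, -0.3, -2.6]
gripper_width: 0.0101
gripper_force: 78.7
```

```bash
python3 -m inch '[[0,0,0.002,0,0,0],[0,0,0.001,0,0,0],[0,0,0,0,0,0],[0,0,0,0,0,0]]';python3 -m inch '[[0,0,0,0,0,0],[0,0,0,0,0,0],[0,0,0,0,0,0],[0,0,0,0,0,0],[0,0,0,0,0,0]]' 0.085; python3 -m inch '[[0,0,-0.02,0,0,0],[0,0,-0.03,0,0,0],[0,0,-0.03,0,0,0],[0,0,-0.04,0,0,0],[0,0,0,0,0,0]]'; python3 go.py 0.4869 0.1455 0.10 110.4
python3 - <<'E'
from h import *
t=viewer.capture("top"); cv2.imwrite("pics/t4.png",cv2.resize(t["pixels"][125:250,155:375,::-1],None,fx=3.6,fy=3.6,interpolation=2))
E
```

```text
t: 9.55
eef_pos: [0.6498, 0.3055, -0.0073]
orientation: [-2.221, -2.221, -0.001]
wrist_force: [-1.3, 0.2, 1.5]
gripper_width: 0.0101
gripper_force: 79.2
t: 10.05
eef_pos: [0.6497, 0.3055, -0.0078]
orientation: [2.221, 2.222, 0.0]
wrist_force: [-0.0, 0.7, -0.8]
gripper_width: 0.0815
gripper_force: 0.0
t: 10.55
eef_pos: [0.6542, 0.3067, 0.1193]
orientation: [2.219, 2.218, 0.018]
wrist_force: [1.4, -0.8, 0.3]
gripper_width: 0.0852
gripper_force: 0.0
rot [ 0.006 -0.011  1.215] | then trans in new axes [-0.213   0.0928  0.0193] | q7 -0.31 F [ 1.4 -0.8  0.3]
```

View pics/t4.png

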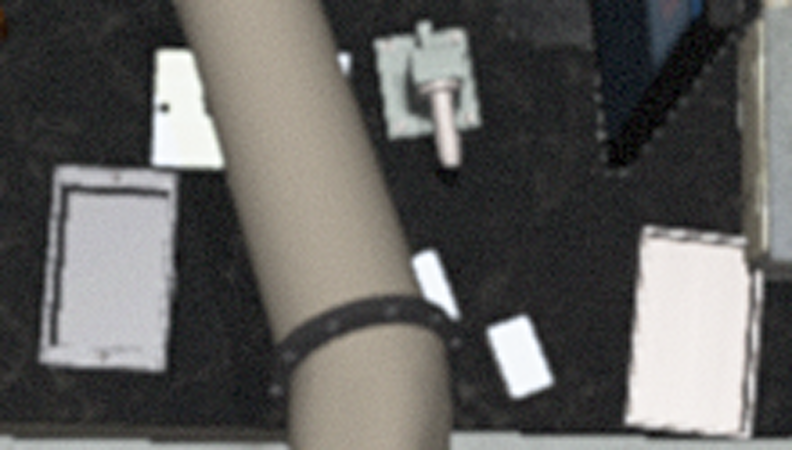

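Cover lies at (190,108) on the bench (its right half is hidden by the arm), the case is open, and the sleeves haven't moved. On to the middle sleeve.

```bash
python3 -m inch '[[0,0,0,0,0,0.135],[0,0,0,0,0,0.135],[0,0,0,0,0,0.135],[0,0,0,0,0,0.135],[0,0,0,0,0,0.135],[0,0,0,0,0,0.135],[0,0,0,0,0,0.135],[0,0,0,0,0,0.135],[0,0,0,0,0,0.135],[0,0,0,0,0,0]]' 0.065; python3 -m inch '[[-0.035,0.015,0,0,0,0],[-0.035,0.015,0,0,0,0],[-0.035,0.015,0,0,0,0],[-0.035,0.015,0,0,0,0],[-0.035,0.015,0,0,0,0],[-0.038,0.018,0.02,0,0,0],[0,0,0,0,0,0],[0,0,0,0,0,0]]';  python3 go.py 0.4869 0.1455 -0.03 110.4
python3 - <<'E'
from h import *
w=viewer.capture("wrist"); m=white(w,90,50); m[230:]=0
for r in rects(w,m,.034,300): print(r)
cv2.imwrite("pics/w3.png",w["pixels"][:,:,::-1])
E
```

```text
t: 11.6
eef_pos: [0.6487, 0.3052, 0.1104]
orientation: [3.091, 0.556, -0.004]
wrist_force: [0.1, -0.3, -0.4]
gripper_width: 0.0652
gripper_force: 0.0
t: 12.4
eef_pos: [0.4807, 0.1432, 0.0913]
orientation: [-3.091, -0.557, 0.003]
wrist_force: [0.7, 0.4, -0.1]
gripper_width: 0.0647
gripper_force: 0.0
rot [-0.001  0.002  0.001] | then trans in new axes [0.0066 0.     0.1213] | q7 -1.29 F [ 0.7  0.4 -0.1]
(0.4687, 0.0827, 37, 13, -69.6, array([315., 223.]))
(0.3794, 0.3394, 37, 30, 4.3, array([ 15., 213.]))
(0.533, -0.0414, 82, 48, -69.9, array([467., 212.]))
(0.4344, 0.2273, 62, 42, 7.0, array([150., 201.]))
(0.4896, 0.1468, 66, 36, 21.6, array([259., 176.]))
(0.6107, 0.1333, 70, 47, -69.0, array([340.,  21.]))
(0.5941, 0.2272, 39, 12, -69.9, array([206.,   6.]))
```

View pics/w3.png

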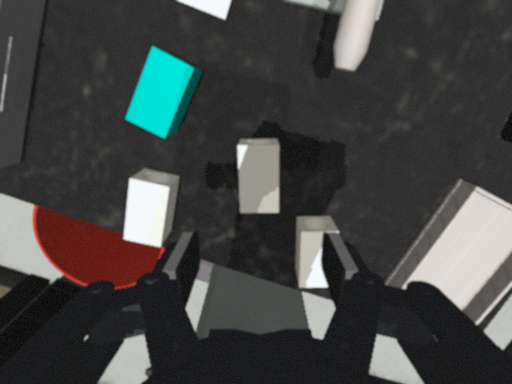

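Wrist view: the target sleeve at (259,176) is squarely aligned between the fingers. The neighbours are clear.

```bash
python3 -m inch '[[0.007,0,0.03,0,0,0],[0,0,0.03,0,0,0],[0,0,0.03,0,0,0],[0,0,0.02,0,0,0],[0,0,0.011,0,0,0],[0,0,0,0,0,0],[0,0,0,0,0,0]]'; python3 -m inch '[[0,0,0,0,0,0],[0,0,0,0,0,0],[0,0,0,0,0,0],[0,0,0,0,0,0],[0,0,0,0,0,0]]' 0 40;  python3 -m inch '[[0,0,-0.01,0,0,0],[0,0,-0.03,0,0,0],[0,0,-0.03,0,0,0],[0,0,-0.02,0,0,0],[0,0,0,0,0,0],[0,0,0,0,0,0]]'; python3 go.py 0.531 0.1225 0.053 98.4
python3 - <<'E'
from h import *
s=viewer.capture("side"); t=viewer.capture("top")
a=s["pixels"][150:240,220:340,::-1];b=t["pixels"][140:240,230:320,::-1]
cv2.imwrite("pics/p5.png",np.hstack([cv2.resize(a,(400,300)),cv2.resize(b,(270,300))]))
E
```

```text
t: 13.15
eef_pos: [0.4903, 0.147, -0.0282]
orientation: [-3.092, -0.557, -0.003]
wrist_force: [0.8, 0.8, 0.1]
gripper_width: 0.0647
gripper_force: 0.0
t: 13.65
eef_pos: [0.4901, 0.147, -0.0277]
orientation: [-3.091, -0.556, -0.003]
wrist_force: [-0.4, 0.4, 6.5]
gripper_width: 0.0333
gripper_force: 41.4
t: 14.25
eef_pos: [0.4887, 0.1468, 0.0614]
orientation: [-3.091, -0.557, -0.0]
wrist_force: [-1.0, 0.7, -1.0]
gripper_width: 0.0332
gripper_force: 40.6
rot [-0.001 -0.     0.21 ] | then trans in new axes [0.0383 0.0302 0.0084] | q7 -1.24 F [-1.   0.7 -1. ]
```

View pics/p5.png

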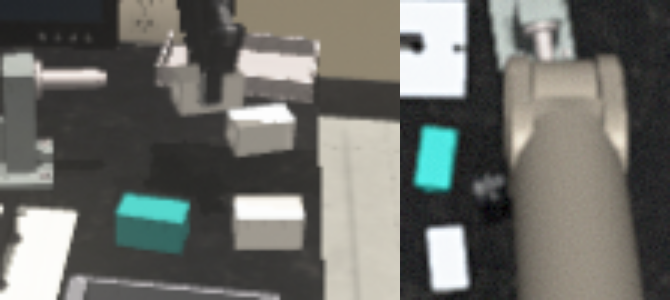

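Side view shows the sleeve held clear of the bench. Now line it up in front of the pin.

```bash
python3 -m inch '[[0,0,0,0,0,0.105],[0,0,0,0,0,0.103],[0.019,0.015,0.003,0,0,0],[0.019,0.015,0.003,0,0,0],[0,0,0,0,0,0],[0,0,0,0,0,0],[0,0,0,0,0,0]]'; python3 go.py 0.531 0.1225 0.055 98.6
cat > chk.py <<'E'
from h import *
s=viewer.capture("side"); e=get_obs()["eef_pos"]; print(e)
c=s["pixels"][150:205,225:300,::-1]; cv2.imwrite("pics/_chk.png",cv2.resize(c,None,fx=8,fy=8,interpolation=2))
S=s["pixels"].max(2).astype(int)
for u in range(258,290,3): print(u,S[156:192,u])
f=lambda x,z:proj(s,[x,.1225+.147*(x-.531)-.0,z]).round(1)
print(f(.531,.117),f(.531,.083),f(.502,.1),f(.560,.1),f(.61,.1))
E
python3 chk.py
```

```text
t: 15.05
eef_pos: [0.5296, 0.1227, 0.0543]
orientation: [-3.133, -0.233, 0.004]
wrist_force: [0.2, -0.2, -0.7]
gripper_width: 0.0335
gripper_force: 40.6
rot [-0.     0.002 -0.002] | then trans in new axes [ 0.0014  0.0004 -0.0007] | q7 -1.32 F [ 0.2 -0.2 -0.7]
[0.52973559 0.12292845 0.05458176]
258 [141 140 138 135 134 129  91  51  52  52  52  54  51  51  52  51  52  52
  53  54  52  51  51  53  52  54  53  53  53  59  58  57  44  43  43  42]
261 [ 93 106 134 134 135 129 100  90  63  59  83 131 132 132 133 138 148 148
 149 149 148 148 148 149 139  72  53  54  52  53  54  54  42  43  44  44]
264 [ 40  40  41  41  64 118  98  79  54  55  80 121 124 129 130 136 144 145
 146 146 146 146 146 149 140  71  53  53  53  53  53  51  42  43  44  44]
267 [ 85  57  41  40  40  41  41  40  41  41  40  41  41  43  53  54  54  54
  52  42  43  48  81 123 140  72  53  53  53  54  54  53  43  43  44  44]
270 [171 102  62  59  58  52  43  42  42  42  43  45  43  43  43  45  45  46
  47  47  47  51  84 132 140  74  54  55  54  54  53  56  54  44  45  45]
273 [ 84  57  42  41  42  42  46  54  59  76  69 
[... 236 characters left out ...]
 56  55  48  45]
279 [110 117 156 114 113 113 118 165 232 232 232 227 219 200 176 137 134 134
 134 135 136 111  93  92  87  56  56  56  56  55  56  56  55  57  54  45]
282 [142 141 138 109 109 109 112 145 232 232 234 234 235 235 231 191 114 114
 111 114 126  89  56  55  55  56  56  56  56  57  58  59  57  57  54  48]
285 [142 142 141 134 114 113 110 121 179 234 234 234 235 235 236 232 107 110
 114 113 120 111  60  56  57  57  56  57  57  57  57  60  59  56  58  60]
288 [142 142 143 145 109 114 112 109 132 234 234 234 234 235 235 221 118 115
 112 110 111 103  68  57  56  56  85 151 113 111 107 114 123 137 133 122]
[[267.8 168.5]] [[267.5 178. ]] [[276.8 173.2]] [[258.4 173.4]] [[242.4 173.5]]
```

View pics/_chk.png

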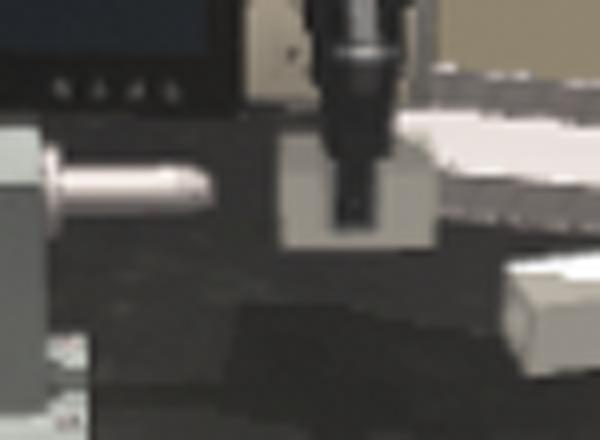

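Run:
```python
from h import *
s=viewer.capture("side"); e=get_obs()["eef_pos"]
yw=np.radians(8.6); X=np.array([np.cos(yw),np.sin(yw),0]); Y=np.array([-np.sin(yw),np.cos(yw),0])
c=np.array([e[0],e[1],.1])
for d in(-.02,.02): print(d,[proj(s,c+X*d+Y*.017+[0,0,k]).round(2) for k in(.017,-.017)])
# pin edges (silhouette) rows predicted
view=s["pose"][:3,2]; n=np.cross(X,view); n/=np.linalg.norm(n); n*=np.sign(n[2])
p=np.array([.642,.139,.1])-X*.035
print("pin",[proj(s,p+n*k).round(2) for k in(.009,0,-.009)],n)
S=s["pixels"].max(2).astype(float)
def cross(col,lo,hi,thr):
    v=S[lo:hi,col]; i=np.where((v[:-1]-thr)*(v[1:]-thr)<0)[0]; return [round(lo+k+(thr-v[k])/(v[k+1]-v[k]),2) for k in i]
print(cross(243,165,182,75),cross(240,165,182,75),"sleeve",cross(261,160,185,100),cross(274,160,185,100))
```

```text
-0.02 [array([[274.85, 171.17]]), array([[274.46, 180.67]])]
0.02 [array([[261.99, 171.28]]), array([[261.78, 180.79]])]
pin [array([[243.17, 170.62]]), array([[243.2 , 173.46]]), array([[243.23, 176.31]])] [ 0.07807103 -0.51622065  0.85288988]
[np.float64(169.59), np.float64(176.12)] [np.float64(169.59), np.float64(176.31)] sleeve [np.float64(161.97), np.float64(166.3), np.float64(180.58)] [np.float64(163.02), np.float64(180.46)]
```

```bash
python3 -m inch '[[0.01,0,-0.001,0,0,0],[0.01,0,0,0,0,0],[0.01,0,0,0,0,0],[0.004,0,0,0,0,0],[0,0,0,0,0,0],[0,0,0,0,0,0]]' ; python3 -m inch '[[0.004,0,0,0,0,0],[0.004,0,0,0,0,0],[0.003,0,0,0,0,0],[0,0,0,0,0,0],[0,0,0,0,0,0]]'; python3 go.py 0.6123 0.1346 0.0555 98.6
```

```text
t: 15.75
eef_pos: [0.5644, 0.1271, 0.056]
orientation: [3.133, 0.232, -0.001]
wrist_force: [-0.8, -0.1, -1.2]
gripper_width: 0.0334
gripper_force: 40.6
t: 16.25
eef_pos: [0.5755, 0.1291, 0.0562]
orientation: [-3.133, -0.232, 0.0]
wrist_force: [-0.3, 0.1, -0.3]
gripper_width: 0.0333
gripper_force: 40.6
rot [-0.     0.    -0.002] | then trans in new axes [0.0372 0.     0.0007] | q7 -1.3 F [-0.3  0.1 -0.3]
```

```bash
python3 -m inch '[[0.003,0,0,0,0,0],[0.003,0,0,0,0,0],[0.003,0,0,0,0,0],[0,0,0,0,0,0]]'; python3 -m inch '[[0.005,0,0,0,0,0],[0.005,0,0,0,0,0],[0.005,0,0,0,0,0],[0.004,0,0,0,0,0],[0,0,0,0,0,0],[0,0,0,0,0,0]]'
```

```text
t: 16.65
eef_pos: [0.585, 0.1306, 0.0562]
orientation: [-3.133, -0.232, -0.001]
wrist_force: [0.0, 1.0, -1.3]
gripper_width: 0.0331
gripper_force: 40.6
t: 17.25
eef_pos: [0.6038, 0.1337, 0.0562]
orientation: [-3.132, -0.232, -0.002]
wrist_force: [1.1, 1.9, -2.4]
gripper_width: 0.0334
gripper_force: 40.5
```

```bash
python3 -m inch '[[0.003,0,0,0,0,0],[0.003,0,0,0,0,0],[0,0,0,0,0,0]]'; python3 -m inch '[[0.0015,0,0,0,0,0],[0,0,0,0,0,0]]';python3 -m inch '[[0.0015,0,0,0,0,0],[0,0,0,0,0,0]]'|grep -E "eef|force"; python3 chk.py >/dev/null
```

```text
t: 17.55
eef_pos: [0.6091, 0.1345, 0.0561]
orientation: [-3.132, -0.233, 0.001]
wrist_force: [-0.4, 3.4, -1.5]
gripper_width: 0.0333
gripper_force: 40.5
t: 17.75
eef_pos: [0.6103, 0.1347, 0.056]
orientation: [-3.132, -0.233, 0.001]
wrist_force: [-1.6, 2.7, -2.1]
gripper_width: 0.0332
gripper_force: 40.5
eef_pos: [0.6118, 0.1349, 0.0561]
wrist_force: [-2.1, 3.9, -2.0]
gripper_force: 40.5
```

View pics/_chk.png

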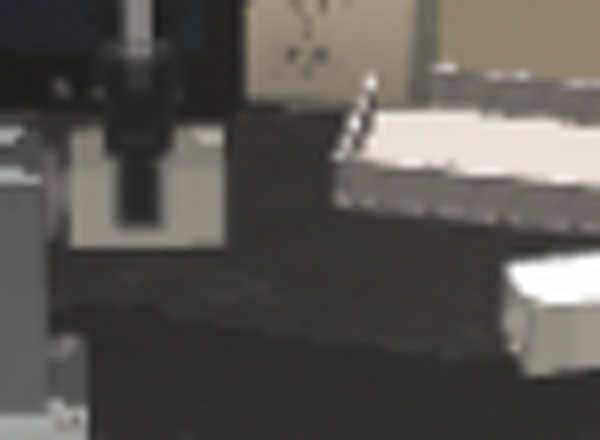

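```bash
python3 -m inch '[[0.0015,-0.0007,0,0,0,0],[0,0,0,0,0,0]]'|grep -E "eef|force"; python3 -m inch '[[0.0015,0,0,0,0,0],[0,0,0,0,0,0]]'|grep -E "eef|force"
```

```text
eef_pos: [0.6138, 0.1353, 0.0562]
wrist_force: [-1.9, 2.5, -2.4]
gripper_force: 40.5
eef_pos: [0.6152, 0.1355, 0.0562]
wrist_force: [-2.0, 2.1, -2.3]
gripper_force: 40.5
```

```bash
for i in 1 2; do python3 -m inch '[[0.0015,0,0,0,0,0],[0,0,0,0,0,0]]'|grep -E "eef|wrist"; done
```

```text
eef_pos: [0.6162, 0.1357, 0.0562]
wrist_force: [-3.4, 3.0, -0.9]
eef_pos: [0.6161, 0.1357, 0.0562]
wrist_force: [-7.4, 1.7, 2.7]
```

It's home: contact at TCP x=0.6161 with the force rising. So this sleeve goes in the case. Withdraw it.

```bash
python3 -m inch '[[0,0,0,0,0,0],[-0.002,0,0,0,0,0],[-0.005,0,0,0,0,0],[-0.01,0,0,0,0,0],[-0.015,0,0,0,0,0],[-0.015,0,0,0,0,0],[-0.015,0,0,0,0,0],[-0.015,0,0,0,0,0],[-0.015,0,0,0,0,0],[-0.012,0,0,0,0,0],[0,0,-0.02,0,0,0],[0,0,0,0,0,0]]'; python3 go.py 0.5305 0.416 0.075 88.5
```

```text
t: 20.0
eef_pos: [0.5167, 0.12, 0.0782]
orientation: [-3.132, -0.231, -0.007]
wrist_force: [0.0, -0.5, -0.6]
gripper_width: 0.0333
gripper_force: 40.7
rot [-0.001 -0.005  0.173] | then trans in new axes [ 0.0061 -0.2963  0.0032] | q7 -1.36 F [ 0.  -0.5 -0.6]
```

```bash
python3 -m inch '[[0,0,0,0,0,0.09],[0,0,0,0,0,0.083],[0.003,-0.037,0,0,0,0],[0.003,-0.037,0,0,0,0],[0,-0.037,0,0,0,0],[0,-0.037,0,0,0,0],[0,-0.037,0,0,0,0],[0,-0.037,0,0,0,0],[0,-0.037,0,0,0,0],[0,-0.037,0,0,0,0],[0,0,0,0,0,0],[0,0,0,0,0,0]]'; python3 go.py 0.5305 0.416 -0.021 88.5
python3 - <<'E'
from h import *
t=viewer.capture("top"); m=white(t,190); m[250:]=0; m[:190]=0
for r in rects(t,m,.034): print(r)
E
```

```text
t: 21.2
eef_pos: [0.5283, 0.417, 0.0752]
orientation: [3.14, -0.036, 0.001]
wrist_force: [-0.7, -0.6, -1.0]
gripper_width: 0.0333
gripper_force: 40.7
rot [ 0.001 -0.     0.003] | then trans in new axes [0.0022 0.0009 0.0962] | q7 -1.91 F [-0.7 -0.6 -1. ]
(0.4225, 0.2286, 61, 35, 6.5, array([245., 226.]))
(0.4325, 0.0655, 62, 35, 22.0, array([299., 224.]))
(0.4539, -0.0794, 161, 94, -5.3, array([346., 218.]))
```

```bash
python3 -m inch '[[0.002,0.001,0.03,0,0,0],[0,0,0.03,0,0,0],[0,0,0.02,0,0,0],[0,0,0.012,0,0,0],[0,0,0.003,0,0,0],[0,0,0,0,0,0],[0,0,0,0,0,0]]'; python3 -m inch '[[0,0,0,0,0,0],[0,0,0,0,0,0],[0,0,0,0,0,0],[0,0,0,0,0,0]]' 0.052;  python3 -m inch '[[0,0,-0.02,0,0,0],[0,0,-0.03,0,0,0],[0,0,-0.03,0,0,0],[0,0,-0.03,0,0,0],[0,0,-0.02,0,0,0],[0,0,0,0,0,0]]'; python3 go.py .422 .2285 .07 96.8
python3 - <<'E'
from h import *
w=viewer.capture("wrist"); cv2.imwrite("pics/w6.png",w["pixels"][:,:,::-1]);
E
```

```text
t: 21.95
eef_pos: [0.5317, 0.4156, -0.0174]
orientation: [-3.14, 0.04, -0.003]
wrist_force: [0.1, 0.2, -0.4]
gripper_width: 0.0334
gripper_force: 40.7
t: 22.35
eef_pos: [0.5306, 0.4156, -0.0184]
orientation: [-3.141, 0.039, -0.001]
wrist_force: [0.5, -0.1, -0.5]
gripper_width: 0.0518
gripper_force: 0.0
t: 22.95
eef_pos: [0.5328, 0.4164, 0.1149]
orientation: [-3.137, 0.04, -0.008]
wrist_force: [-0.0, -0.3, 0.3]
gripper_width: 0.0519
gripper_force: 0.0
rot [-0.004 -0.005 -0.144] | then trans in new axes [-0.1323  0.1735  0.0449] | q7 -1.93 F [-0.  -0.3  0.3]
```

View pics/w6.png

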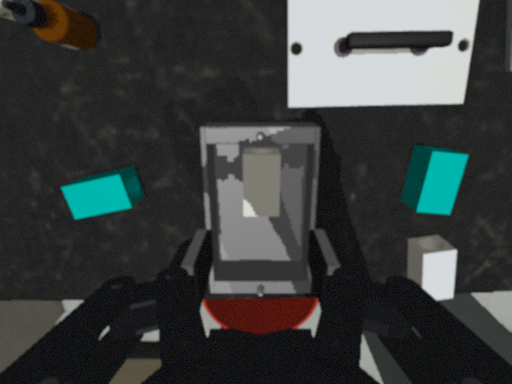

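The sleeve lies flat in the far half of the case, at (261,183), and the cover is undisturbed at the top right. That uses up the viewed pictures, so from here I check by numbers only. Next, sleeve A.

```bash
python3 -m inch '[[0,0,0,0,0,-0.072],[0,0,0,0,0,-0.072],[-0.027,0.035,0,0,0,0],[-0.027,0.035,0,0,0,0],[-0.027,0.035,0.01,0,0,0],[-0.027,0.035,0.015,0,0,0],[-0.024,0.034,0.02,0,0,0],[0,0,0,0,0,0],[0,0,0,0,0,0]]' 0.065; python3 go.py .422 .2285 -0.027 96.8
python3 - <<'E'
from h import *
w=viewer.capture("wrist"); m=white(w,90,50)
for r in rects(w,m,.034,300): print(r)
t=viewer.capture("top"); m=white(t,190); m[250:]=0; m[:190]=0
for r in rects(t,m,.034): print(r)
E
```

```text
t: 23.9
eef_pos: [0.4183, 0.2258, 0.0649]
orientation: [3.135, 0.184, -0.004]
wrist_force: [0.5, 1.0, 0.2]
gripper_width: 0.0648
gripper_force: 0.0
rot [ 0.001  0.003 -0.001] | then trans in new axes [ 0.004  -0.0022  0.0919] | q7 -1.67 F [0.5 1.  0.2]
(0.3651, 0.0407, 195, 76, 65.3, array([451., 281.]))
(0.3782, 0.1496, 47, 10, 28.8, array([343., 255.]))
(0.3618, 0.2875, 48, 11, -15.2, array([177., 255.]))
(0.322, 0.3949, 152, 90, -10.0, array([ 40., 264.]))
(0.436, 0.0758, 74, 51, 21.6, array([452., 196.]))
(0.3672, 0.2453, 179, 83, 8.2, array([246., 248.]))
(0.4746, 0.3967, 130, 54, -1.6, array([ 33., 106.]))
(0.4324, 0.0658, 62, 35, 22.0, array([299., 224.]))
(0.4535, -0.0822, 161, 100, -5.0, array([347., 220.]))
(0.4741, 0.4157, 112, 96, -1.5, array([186., 207.]))
```

Run:
```python
from h import *
w=viewer.capture("wrist"); g=w["pixels"].max(2)
print(proj(w,[[.422+a*.993-b*.118,.2285+a*.118+b*.993,.034] for a in(-.03,.03) for b in(-.017,.017)]).round(0))
for r in range(130,250,6): print(r,g[r,205:310:4])
```

```text
[[279. 232.]
 [237. 232.]
 [281. 160.]
 [235. 159.]]
130 [51 48 48 43 49 42 41 44 46 45 46 47 46 49 49 50 52 50 54 59 51 49 51 48
 54 39 44]
136 [48 44 50 49 44 45 43 41 34 26 25 18 23 27 37 28 24 28 30 30 32 30 35 32
 34 32 38]
142 [40 43 45 47 50 49 47 43 35 27 21 21 26 25 30 32 22 27 27 26 36 27 36 32
 28 27 34]
148 [42 42 42 46 44 40 43 46 39 43 41 42 45 46 40 46 44 43 43 23 25 30 33 30
 32 32 32]
154 [ 44  39  41  45  44  49  51  48 120 128 134 147 152 156 155 150 139 130
 128  35  32  30  34  32  34  27  29]
160 [ 42  37  44  44  47  54  52  71 156 156 155 157 157 158 155 159 157 159
 158  70  28  23  33  29  29  23  28]
166 [ 31  38  39  35  41  52  45  51 158 158 159 156 158 157 156 157 156 158
 157  63  27  33  28  27  29  26  25]
172 [ 25  27  25  43  24  23  27  46 157 157 159 158 157 156 158 159 159 156
 158  63  26  25  31  28  30  25  28]
178 [ 19  27  22  19  28  28  28  38 157 157 160 156 160 158 158 157 158 157
 157  52  28  18  28  27  31  23  33]
184 [ 28  29  26  32  28  23  25  24 158 157 156 158 159 156 158 159 159 157
 157  49  28  31  25  29  32  29  31]
190 [
[... 444 characters left out ...]
7  35  30]
214 [ 50  60  64  57  50  47  52  54 149 154 158 158 157 156 153 157 158 155
 158  41  32  36  34  32  30  36  28]
220 [ 65  69  59  54  48  49  52  54 175 155 158 155 154 157 156 156 157 156
 181  38  38  34  28  33  30  32  27]
226 [ 52  53  47  44  44  38  46  41 223 156 155 157 157 159 157 156 155 173
 196  41  32  31  22  34  36  34  36]
232 [108 110 106 108 179 122 131 164 173 119 117  87  75  73  74  70  72  85
  92  25  29  33  26  29  30  32  29]
238 [105 110 110 109 116 194 162 197 196 197 197 199 196 197 102 122 118 117
  92  67  67  62  56  44  41  37  24]
244 [107 108 107 110 108 181 180 194 195 198 196 196 197 189 108 121 121 119
  77  71  76  80  80  81  82  79  82]
```

```bash
python3 -m inch '[[0.0045,-0.002,0.03,0,0,0],[0,0,0.03,0,0,0],[0,0,0.02,0,0,0],[0,0,0.011,0,0,0],[0,0,0,0,0,0],[0,0,0,0,0,0]]'; python3 -m inch '[[0,0,0,0,0,0],[0,0,0,0,0,0],[0,0,0,0,0,0],[0,0,0,0,0,0],[0,0,0,0,0,0]]' 0 40;  python3 -m inch '[[0,0,-0.01,0,0,0],[0,0,-0.03,0,0,0],[0,0,-0.03,0,0,0],[0,0,-0.013,0,0,0],[0,0,0,0,0,0],[0,0,0,0,0,0]]'; python3 go.py 0.531 0.1225 0.056 98.6
```

```text
t: 24.65
eef_pos: [0.4253, 0.2301, -0.0242]
orientation: [-3.136, -0.187, -0.002]
wrist_force: [-0.0, 0.1, 1.0]
gripper_width: 0.0654
gripper_force: 0.0
t: 25.15
eef_pos: [0.4251, 0.2302, -0.0237]
orientation: [-3.134, -0.187, -0.002]
wrist_force: [-0.7, -0.4, 6.6]
gripper_width: 0.0335
gripper_force: 40.7
t: 25.75
eef_pos: [0.4235, 0.2296, 0.0577]
orientation: [-3.136, -0.188, 0.001]
wrist_force: [-0.4, 0.7, -1.0]
gripper_width: 0.0333
gripper_force: 40.1
rot [-0.     0.001 -0.031] | then trans in new axes [0.0903 0.122  0.0017] | q7 -1.65 F [-0.4  0.7 -1. ]
```

```bash
python3 -m inch '[[0,0,0,0,0,-0.031],[0,0.025,0,0,0,0],[0.01,0.025,0,0,0,0],[0.015,0.025,0,0,0,0],[0.02,0.025,0,0,0,0],[0.025,0.022,0,0,0,0],[0.02,0,-0.002,0,0,0],[0,0,0,0,0,0],[0,0,0,0,0,0],[0,0,0,0,0,0]]'
cat > al.py <<'E'
from h import *
s=viewer.capture("side"); e=get_obs()["eef_pos"]; print("eef",e.round(4),"y err vs line",round(e[1]-(.1357+.1512*(e[0]-.6161)),4))
S=s["pixels"].max(2).astype(float)
def cross(col,lo,hi,thr):
    v=S[lo:hi,col]; i=np.where((v[:-1]-thr)*(v[1:]-thr)<0)[0]; return [float(round(lo+k+(thr-v[k])/(v[k+1]-v[k]),2)) for k in i]
for c in(261,262,263,273,274): print(c,cross(c,160,187,100))
print([S[175,255:285].astype(int)])
E
python3 al.py; python3 go.py 0.531 0.1228 0.060 98.6
```

```text
t: 26.75
eef_pos: [0.5295, 0.1225, 0.0592]
orientation: [3.133, 0.237, -0.005]
wrist_force: [0.0, 0.6, -0.8]
gripper_width: 0.0332
gripper_force: 40.1
eef [0.5297 0.1227 0.0594] y err vs line 0.0
261 [166.03, 180.46]
262 [180.45]
263 [162.26, 180.45]
273 [168.09, 180.27]
274 [163.02, 180.27]
[array([ 53,  54,  53,  54,  81, 139, 149, 148, 149, 147, 133,  99,  54,
        44,  44,  48,  73, 118, 150, 149, 149, 150, 150, 148, 136, 117,
       116, 114, 109, 113])]
rot [-0.     0.002  0.001] | then trans in new axes [ 0.0013  0.0001 -0.0006] | q7 -1.31 F [ 0.6  1.1 -0.4]
```

```bash
python3 -m inch '[[0.01,0,-0.001,0,0,0],[0.01,0,0,0,0,0],[0.01,0,0,0,0,0],[0.004,0,0,0,0,0],[0,0,0,0,0,0],[0,0,0,0,0,0]]' ; for i in 1 2 3; do python3 -m inch '[[0.003,0,0,0,0,0],[0,0,0,0,0,0]]'|grep -E "eef|wrist"; done
```

```text
t: 27.4
eef_pos: [0.5652, 0.1276, 0.0611]
orientation: [-3.133, -0.235, -0.0]
wrist_force: [0.6, 0.4, -1.9]
gripper_width: 0.0333
gripper_force: 40.0
eef_pos: [0.5676, 0.1281, 0.061]
wrist_force: [-0.6, 0.8, -2.6]
eef_pos: [0.5708, 0.1286, 0.061]
wrist_force: [-0.7, 1.4, -3.1]
eef_pos: [0.5739, 0.1292, 0.061]
wrist_force: [-1.4, 1.8, -3.7]
```

```bash
for i in 1 2 3 ; do python3 -m inch '[[0.0015,-0.0002,0.0003,0,0,0],[0,0,0,0,0,0]]'|grep -E "eef|wrist"; done
```

```text
eef_pos: [0.5756, 0.1293, 0.0609]
wrist_force: [-1.2, 2.2, -2.6]
eef_pos: [0.5759, 0.1293, 0.0606]
wrist_force: [-5.2, 1.0, 1.5]
eef_pos: [0.5759, 0.1292, 0.0601]
wrist_force: [-7.5, 0.6, 3.5]
```

```bash
python3 -m inch '[[0.0015,0,-0.0005,0,0,0],[0,0,0,0,0,0],[0,0,0,0,0,0]]'|grep -E "eef|wrist";  python3 -m inch '[[-0.004,0,0,0,0,0],[-0.01,0,0,0,0,0],[-0.015,0,0,0,0,0],[-0.02,0,0,0,0,0],[-0.015,0,0,0,0,0],[0,0,-0.02,0,0,0],[0,0,0,0,0,0]]'; python3 go.py 0.489 -0.0855 0.08 84.8
python3 - <<'E'
from h import *
t=viewer.capture("top"); g=t["pixels"]
m=white(t,140); m[245:]=0; m[:185]=0; m[:,:315]=0
for z in(.026,.004):
  for r in rects(t,m,z): print(z,r)
w=viewer.capture("wrist")
E
```

```text
eef_pos: [0.5759, 0.1293, 0.0601]
wrist_force: [-9.1, -0.6, 4.2]
t: 29.6
eef_pos: [0.519, 0.1203, 0.0831]
orientation: [-3.132, -0.234, -0.01]
wrist_force: [0.8, 0.3, -0.9]
gripper_width: 0.0332
gripper_force: 40.8
rot [-0.001 -0.007  0.24 ] | then trans in new axes [-0.0112  0.2077  0.0031] | q7 -1.35 F [ 0.8  0.3 -0.9]
0.026 (0.4584, -0.0863, 171, 106, -5.3, array([348., 216.]))
0.026 (0.4734, -0.3683, 447, 183, -88.6, array([438., 214.]))
0.004 (0.4614, -0.091, 174, 107, -5.3, array([348., 216.]))
0.004 (0.4766, -0.3773, 454, 186, -88.6, array([438., 214.]))
```

Both sleeves were tested the same way. This one stops 40 mm short with 9 N against it, so it is blocked and goes in the tray.

```bash
python3 -m inch '[[0,0,0,0,0,0.12],[0,0,0,0,0,0.12],[-0.004,0.03,0,0,0,0],[-0.004,0.03,0,0,0,0],[0,0.03,0,0,0,0],[0,0.03,0,0,0,0],[0,0.03,0,0,0,0],[0,0.03,0,0,0,0],[0,0.03,0,0,0,0],[0,0,0,0,0,0],[0,0,0,0,0,0]]'; python3 go.py 0.492 -0.088 -0.018 84.8
```

```text
t: 30.8
eef_pos: [0.4896, -0.0886, 0.0804]
orientation: [3.138, -0.145, -0.0]
wrist_force: [0.3, 0.9, -0.9]
gripper_width: 0.0335
gripper_force: 40.7
rot [ 0.     0.    -0.002] | then trans in new axes [ 0.0023 -0.0008  0.0984] | q7 -1.17 F [ 0.3  0.9 -0.9]
```

```bash
python3 -m inch '[[0.002,-0.001,0.03,0,0,0],[0,0,0.03,0,0,0],[0,0,0.02,0,0,0],[0,0,0.012,0,0,0],[0,0,0.005,0,0,0],[0,0,0,0,0,0],[0,0,0,0,0,0]]'; python3 -m inch '[[0,0,0,0,0,0],[0,0,0,0,0,0],[0,0,0,0,0,0],[0,0,0,0,0,0]]' 0.052;  python3 -m inch '[[0,0,-0.02,0,0,0],[0,0,-0.03,0,0,0],[0,0,-0.03,0,0,0],[0,0,-0.03,0,0,0],[0,0,-0.015,0,0,0],[0,0,0,0,0,0]]'; python3 go.py .4325 .0655 .09 112
python3 - <<'E'
from h import *
t=viewer.capture("top"); m=white(t,190); m[250:]=0; m[:190]=0
for r in rects(t,m,.034): print(r)
w=viewer.capture("wrist"); g=w["pixels"].max(2); P=lambda x,y,z:proj(w,[x,y,z]).round(0)
print(P(.4919,-.088,.038),P(.522,-.091,.038),P(.462,-.085,.038))
for r in range(100,260,10): print(r,g[r,180:340:6])
E
```

```text
t: 31.5
eef_pos: [0.4927, -0.0869, -0.0155]
orientation: [-3.138, 0.141, -0.003]
wrist_force: [-0.3, 0.5, -0.5]
gripper_width: 0.0328
gripper_force: 40.8
t: 31.9
eef_pos: [0.492, -0.0869, -0.0159]
orientation: [-3.138, 0.141, -0.001]
wrist_force: [-0.1, -0.1, 0.4]
gripper_width: 0.0522
gripper_force: 0.0
t: 32.5
eef_pos: [0.4934, -0.087, 0.1104]
orientation: [-3.138, 0.141, -0.006]
wrist_force: [-0.1, 0.1, -0.4]
gripper_width: 0.0523
gripper_force: 0.0
rot [-0.    -0.004 -0.474] | then trans in new axes [ 0.0007 -0.1642  0.0204] | q7 -1.2 F [-0.1  0.1 -0.4]
(0.349, 0.4261, 215, 6, -88.5, array([180., 249.]))
(0.3616, 0.0545, 275, 12, -88.6, array([302., 248.]))
(0.4328, 0.0653, 62, 37, 22.2, array([299., 224.]))
(0.4556, -0.0422, 64, 19, -5.7, array([334., 216.]))
(0.4578, -0.4072, 351, 182, -88.6, array([456., 223.]))
(0.4738, 0.4173, 113, 99, -1.4, array([186., 206.]))
(0.428, 0.7749, 435, 183, -88.4, array([ 55., 230.]))
[[260. 184.]] [[261. 151.]] [[260. 215.]]
100 [ 55  52  57  51  56  53  63  53  52  48  63  58  57  65  63  63  62  73
  66  57 108 145 179 210 196 197 199]
110 [
[... 1019 characters left out ...]
4  64  63]
200 [ 55  48  52  52  51 216 176 235 206 171 161 184 218 219 218 219 219 178
 177 177 176 125 165  61  63  60  61]
210 [ 51  52  48  53  54 226 178 252 205 173 174 217 217 219 219 218 218 179
 176 178 175 126 171  72  72  56  56]
220 [ 48  47  49  57  52 216 179 253 176 173 174 173 176 175 178 175 176 174
 173 175 174 178 237  59  61  63  62]
230 [ 52  55  51  99 101 150 142 177 174 172 171 173 174 175 176 175 176 176
 173 176 247 149 113 102  76  54  60]
240 [ 51  37  77 109  37  64 118 174 171 169 171 172 175 173 175 175 175 171
 172 229 248 127  30  89 106  45  53]
250 [ 37  50 107  92  34  42 107 173 172 170 171 172 174 172 174 173 174 173
 174 250 247 108  25  27 107 104  40]
```

The tray sleeve's top lies at about (260,182), as predicted. Now the last sleeve.

```bash
python3 -m inch '[[0,0,0,0,0,-0.12],[0,0,0,0,0,-0.12],[0,0,0,0,0,-0.12],[0,0,0,0,0,-0.114],[0,-0.033,0,0,0,0],[0,-0.033,0.01,0,0,0],[0,-0.033,0.01,0,0,0],[0,-0.033,0.01,0,0,0],[0,-0.033,0.01,0,0,0],[0,0,0,0,0,0],[0,0,0,0,0,0]]' 0.065; python3 go.py .433 .0655 -0.024 112.1
python3 - <<'E'
from h import *
w=viewer.capture("wrist"); g=w["pixels"].max(2)
a=np.radians(22.1)
print(proj(w,[[.433+p*np.cos(a)-q*np.sin(a),.0655+p*np.sin(a)+q*np.cos(a),.034] for p in(-.03,.03) for q in(-.017,.017)]).round(0))
for r in range(135,250,8): print(r,g[r,205:320:4])
E
```

```text
t: 33.7
eef_pos: [0.4285, 0.0662, 0.0675]
orientation: [3.082, 0.602, -0.005]
wrist_force: [0.0, -0.8, 0.4]
gripper_width: 0.0651
gripper_force: 0.0
rot [0.    0.003 0.   ] | then trans in new axes [0.0039 0.0023 0.0915] | q7 -1.18 F [ 0.  -0.8  0.4]
[[282. 228.]
 [240. 228.]
 [284. 155.]
 [238. 155.]]
135 [41 41 45 41 46 42 43 37 45 49 51 44 42 28 22 21 26 31 19 29 26 32 39 48
 51 49 52 55 57]
143 [38 45 42 43 41 39 43 43 40 49 46 40 20 25 24 28 24 28 22 20 27 26 31 34
 29 31 36 39 48]
151 [ 39  48  41  44  41  45  40  41  40 121 125 129 143 148 152 148 145 131
 126 120  30  20  29  22  25  27  34  24  27]
159 [ 39  42  42  48  44  45  42  45 119 243 155 154 155 153 154 153 153 154
 153 154  59  25  20  24  33  22  27  19  25]
167 [ 39  44  47  46  40  40  41  25 103 159 152 155 154 154 153 155 152 153
 155 155  41  20  22  29  30  24  26  23  19]
175 [ 25  30  25  39  27  24  27  21  48 153 152 153 153 153 153 154 155 152
 153 154  30  27  24  28  28  26  32  27  25]
183 [ 32  23  23  28  19  26  17  30  49 152 155 153 154 154 154 151 153 152
 153 150  30  33  32  30  30  40  37  3
[... 203 characters left out ...]
156
 152 152  35  31  35  31  35  31  36  32  33]
207 [ 45  44  56  63  48  43  43  28  38 153 153 153 153 153 151 153 170 189
 195 183  32  32  30  32  29  38  34  29  36]
215 [ 47  42  41  50  58  47  29  21  33 153 152 151 152 190 196 196 195 196
 195 172  37  34  37  34  28  32  28  28  35]
223 [ 44  45  47  48  57  54  41  36  36 151 154 161 195 196 196 196 195 194
 197 161  33  32  34  32  30  32  35  43  38]
231 [78 80 73 74 63 49 36 34 29 33 33 34 31 33 36 33 35 29 31 26 37 35 34 40
 33 29 34 36 38]
239 [74 76 76 76 73 78 75 77 79 71 44 36 32 27 30 30 28 35 35 29 33 38 39 31
 30 28 32 35 51]
247 [78 72 76 78 72 76 77 76 76 75 80 75 78 73 76 62 40 35 33 35 25 29 36 39
 32 34 39 49 47]
```

Position confirmed. Descend and grip.

```bash
python3 -m inch '[[0.004,0.002,0.03,0,0,0],[0,0,0.03,0,0,0],[0,0,0.02,0,0,0],[0,0,0.0125,0,0,0],[0,0,0,0,0,0],[0,0,0,0,0,0]]'; python3 -m inch '[[0,0,0,0,0,0],[0,0,0,0,0,0],[0,0,0,0,0,0],[0,0,0,0,0,0],[0,0,0,0,0,0]]' 0 40;  python3 -m inch '[[0,0,-0.01,0,0,0],[0,0,-0.03,0,0,0],[0,0,-0.03,0,0,0],[0,0,-0.013,0,0,0],[0,0,0,0,0,0],[0,0,0,0,0,0]]'; python3 go.py 0.531 0.1229 0.060 98.6
```

```text
t: 34.35
eef_pos: [0.4352, 0.065, -0.0233]
orientation: [3.084, 0.597, 0.001]
wrist_force: [0.6, 0.5, -0.4]
gripper_width: 0.0648
gripper_force: 0.0
t: 34.85
eef_pos: [0.4354, 0.0661, -0.0227]
orientation: [-3.083, -0.599, -0.003]
wrist_force: [-0.3, -0.7, 5.7]
gripper_width: 0.0331
gripper_force: 39.9
t: 35.45
eef_pos: [0.4342, 0.0661, 0.0594]
orientation: [-3.083, -0.6, -0.001]
wrist_force: [-0.1, 0.3, -1.1]
gripper_width: 0.0332
gripper_force: 40.0
rot [-0.001 -0.     0.234] | then trans in new axes [ 0.1042 -0.0417 -0.0006] | q7 -1.14 F [-0.1  0.3 -1.1]
```

```bash
python3 -m inch '[[0,0,0,0,0,0.117],[0,0,0,0,0,0.117],[0.02,-0.008,0,0,0,0],[0.02,-0.008,0,0,0,0],[0.02,-0.008,0,0,0,0],[0.02,-0.008,0,0,0,0],[0.0225,-0.0095,-0.001,0,0,0],[0,0,0,0,0,0],[0,0,0,0,0,0],[0,0,0,0,0,0]]'; python3 al.py;  python3 go.py 0.531 0.1229 0.0612 98.6
```

```text
t: 36.45
eef_pos: [0.528, 0.121, 0.0594]
orientation: [3.132, 0.233, -0.004]
wrist_force: [-0.4, -0.4, -0.5]
gripper_width: 0.0331
gripper_force: 40.0
eef [0.5281 0.1211 0.0596] y err vs line -0.0013
261 [162.11, 166.03, 180.46]
262 [165.97, 180.45]
263 [162.32, 165.97, 180.45]
273 [167.98, 180.46]
274 [161.34, 162.62, 167.36, 180.46]
[array([ 53,  53,  54,  55,  72, 121, 149, 149, 150, 150, 143, 109,  82,
        44,  44,  44,  57, 101, 135, 150, 149, 149, 150, 150, 143, 117,
       117, 115, 109, 112])]
rot [ 0.     0.002 -0.001] | then trans in new axes [ 0.0031 -0.0014 -0.0016] | q7 -1.32 F [ 0.4  1.1 -1.1]
```

```bash
python3 -m inch '[[0.01,-0.0014,-0.0014,0,0,0],[0.01,0,0,0,0,0],[0.01,0,0,0,0,0],[0.006,0,0,0,0,0],[0,0,0,0,0,0],[0,0,0,0,0,0]]' ; for i in 1 2 3 4; do python3 -m inch '[[0.003,0,0,0,0,0],[0,0,0,0,0,0]]'|grep -E "eef|wrist"; done
```

```text
t: 37.1
eef_pos: [0.5649, 0.1286, 0.0615]
orientation: [3.133, 0.235, -0.001]
wrist_force: [0.0, -0.1, -1.8]
gripper_width: 0.0333
gripper_force: 40.0
eef_pos: [0.5681, 0.1294, 0.0617]
wrist_force: [0.4, 0.1, -1.1]
eef_pos: [0.5713, 0.1299, 0.0618]
wrist_force: [-0.4, 0.1, -0.7]
eef_pos: [0.5743, 0.1303, 0.0618]
wrist_force: [0.1, 0.1, -0.5]
eef_pos: [0.5773, 0.1307, 0.0618]
wrist_force: [0.0, 0.1, -1.2]
```

```bash
for i in 1 2 3; do python3 -m inch '[[0.002,0,0,0,0,0],[0,0,0,0,0,0]]'|grep -E "eef|wrist"; done
```

```text
eef_pos: [0.5791, 0.131, 0.0618]
wrist_force: [0.6, 0.0, -0.7]
eef_pos: [0.5811, 0.1313, 0.0618]
wrist_force: [-0.4, -0.6, -0.7]
eef_pos: [0.5831, 0.1315, 0.0618]
wrist_force: [0.5, -0.7, -1.4]
```

Free. It passes, so it's a fitting one. Drive it home.

```bash
python3 -m inch '[[0.005,0,0,0,0,0],[0.005,0,0,0,0,0],[0.005,0,0,0,0,0],[0.005,0,0,0,0,0],[0.005,0,0,0,0,0],[0,0,0,0,0,0],[0,0,0,0,0,0]]'|grep -E "eef|wrist"; for i in 1 2 3 4 5 6; do python3 -m inch '[[0.0015,0,0,0,0,0],[0,0,0,0,0,0]]'|grep -E "eef|wrist"; done
```

```text
eef_pos: [0.6075, 0.1351, 0.0616]
wrist_force: [0.1, 0.0, -0.4]
eef_pos: [0.609, 0.1355, 0.0617]
wrist_force: [-0.1, 0.3, -0.3]
eef_pos: [0.6106, 0.1358, 0.0618]
wrist_force: [0.4, -0.1, -0.3]
eef_pos: [0.6122, 0.136, 0.0617]
wrist_force: [-0.9, 0.2, -1.4]
eef_pos: [0.6136, 0.1362, 0.0617]
wrist_force: [0.2, 0.0, -0.5]
eef_pos: [0.615, 0.1364, 0.0617]
wrist_force: [-0.0, 0.2, -0.1]
eef_pos: [0.615, 0.1364, 0.0615]
wrist_force: [-4.4, -0.5, 2.2]
```

It's home (contact at x=0.615). Withdraw it and take it to the case's near half.

```bash
python3 -m inch '[[0,0,0,0,0,0],[-0.002,0,0,0,0,0],[-0.005,0,0,0,0,0],[-0.01,0,0,0,0,0],[-0.015,0,0,0,0,0],[-0.02,0,0,0,0,0],[-0.02,0,0,0,0,0],[-0.02,0,0,0,0,0],[-0.015,0,0,0,0,0],[-0.015,0,-0.01,0,0,0],[0,0,-0.015,0,0,0],[0,0,0,0,0,0]]'|grep eef; python3 -m inch '[[0,0,0,0,0,0.09],[0,0,0,0,0,0.083],[0,0,0,0,0,0]]'|grep eef; python3 go.py 0.4638 0.418 0.085 88.5
```

```text
eef_pos: [0.4981, 0.119, 0.089]
eef_pos: [0.497, 0.1186, 0.087]
rot [ 0.    -0.002  0.003] | then trans in new axes [-0.041  -0.2984  0.002 ] | q7 -1.53 F [-0.3 -0.2 -1.1]
```

```bash
python3 -m inch '[[-0.005,-0.037,0,0,0,0.003],[-0.005,-0.037,0,0,0,0],[-0.005,-0.037,0,0,0,0],[-0.005,-0.037,0,0,0,0],[-0.005,-0.037,0,0,0,0],[-0.005,-0.037,0,0,0,0],[-0.005,-0.038,0,0,0,0],[-0.006,-0.038,0,0,0,0],[0,0,0,0,0,0],[0,0,0,0,0,0],[0,0,0,0,0,0]]'|grep eef; python3 go.py 0.4638 0.418 -0.0155 88.5
```

```text
eef_pos: [0.4633, 0.4159, 0.0867]
rot [ 0.001 -0.001 -0.001] | then trans in new axes [ 0.0005 -0.0021  0.1022] | q7 -1.99 F [-0.3  0.1 -0.8]
```

```bash
python3 -m inch '[[0.0005,-0.002,0.03,0,0,0],[0,0,0.03,0,0,0],[0,0,0.02,0,0,0],[0,0,0.015,0,0,0],[0,0,0.006,0,0,0],[0,0,0,0,0,0],[0,0,0,0,0,0]]'; python3 -m inch '[[0,0,0.002,0,0,0],[0,0,0,0,0,0],[0,0,0,0,0,0],[0,0,0,0,0,0],[0,0,0,0,0,0]]' 0.052;  python3 -m inch '[[0,0,-0.02,0,0,0],[0,0,-0.03,0,0,0],[0,0,-0.03,0,0,0],[0,0,-0.03,0,0,0],[0,0,-0.03,0,0,0],[0,0,0,0,0,0]]'
python3 - <<'E'
from h import *
w=viewer.capture("wrist"); g=w["pixels"].max(2)
a=np.radians(-1.5)
for cx in(.4645,.5305): print(proj(w,[[cx+p,.417+q,.039] for p in(-.03,.03) for q in(-.017,.017)]).round(0))
print("pins",proj(w,[[.4975-.0775,.419,.055],[.575,.415,.055]]))
for r in range(100,270,8): print(r,g[r,200:330:5])
E
```

```text
t: 43.7
eef_pos: [0.464, 0.4195, -0.0132]
orientation: [-3.14, 0.042, -0.002]
wrist_force: [0.1, 0.2, -1.1]
gripper_width: 0.0335
gripper_force: 40.1
t: 44.2
eef_pos: [0.463, 0.4194, -0.0161]
orientation: [-3.141, 0.041, -0.0]
wrist_force: [-0.9, 0.3, 1.1]
gripper_width: 0.0522
gripper_force: 0.0
t: 44.8
eef_pos: [0.4659, 0.4209, 0.1283]
orientation: [-3.135, 0.041, -0.009]
wrist_force: [0.1, 0.2, 0.3]
gripper_width: 0.0521
gripper_force: 0.0
[[281. 209.]
 [247. 209.]
 [281. 149.]
 [244. 150.]]
[[281. 142.]
 [244. 143.]
 [280.  74.]
 [241.  75.]]
pins [[262.28384784 229.36132459]
 [262.72307356  53.53060427]]
100 [ 36 125  57  54 151 151 150 150 148 186 221 221 221 221 222 221 222 169
 170 169 169 171 100  53 159  39]
108 [ 31 107  78  46 149 150 152 148 150 179 221 220 221 222 222 221 220 169
 168 168 159 106  54  57 154  40]
116 [ 35  96  91  48 142 149 148 150 147 178 221 220 219 222 221 222 221 167
 161 141 100  83  52  52 105  35]
124 [ 37  75 115  47 134 152 147 149 148 179 220 220 220 220 221 222 222 100
 101  98  98  85  48  58  83  37]
132 [ 37  59 128  46 118 147 147 147 14
[... 1128 characters left out ...]
 60  62  58  50  53
  55  53  55  54  54  74  30  25]
220 [ 39  43  75 129 139 139 138 140 140 140 140 140 127  98  67  67  67  68
  65  68  78  98  93  62  25  27]
228 [ 46  44  49 117 110 113 111 108 110 110 109 110 106 112 104  54  59  53
  52  51  51  70  71  48  36  11]
236 [73 32 27 37 50 42 45 35 31 35 46 47 42 35 30 33 36 36 27 22 15 21 18 32
 72 66]
244 [67 28 19 40 42 44 58 62 53 48 57 49 47 43 46 46 70 68 69 66 65 62 19 21
 65 73]
252 [16 19 22 80 74 76 80 79 80 82 81 81 85 83 82 85 80 81 81 85 82 80 12 12
 18 73]
260 [12 14 20 77 76 79 74 77 78 83 77 76 85 82 83 84 83 84 86 87 83 80 19 10
 19 47]
268 [ 7 16 28 76 79 74 80 79 81 81 82 83 84 88 81 83 84 81 83 84 80 85 28 13
 18 22]
```

Both sleeves are in the case (near top spans about (245-280, 149-208)). Now I re-grip the cover at the same tool pose where I released it.

```bash
python3 -m inch '[[0,0,0,0,0,-0.14],[0,0,0,0,0,-0.14],[0,0,0,0,0,-0.14],[0,0,0,0,0,-0.14],[0,0,0,0,0,-0.14],[0,0,0,0,0,-0.14],[0,0,0,0,0,-0.14],[0,0,0,0,0,-0.14],[0,0,0,0,0,-0.14],[0,0,0,0,0,-0.14],[0,0,0,0,0,-0.14],[0,0,0,0,0,0]]' 0.085|grep -E "eef|ori"; python3 go.py .6498 .3055 .12 0
```

```text
eef_pos: [0.4622, 0.4187, 0.1224]
orientation: [-2.284, -2.157, 0.004]
rot [-0.002  0.001 -0.057] | then trans in new axes [-0.1132  0.1876  0.0024] | q7 -0.66 F [0.7 0.3 0.3]
```

```bash
python3 -m inch '[[0,0,0,0,0,-0.057],[-0.022,0.037,0,0,0,0],[-0.022,0.037,0,0,0,0],[-0.022,0.037,0,0,0,0],[-0.022,0.037,0,0,0,0],[-0.025,0.039,0,0,0,0],[0,0,0,0,0,0],[0,0,0,0,0,0]]'|grep -E "eef|ori"; python3 go.py .6498 .3055 -0.0078 0
python3 - <<'E'
from h import *
w=viewer.capture("wrist"); m=white(w,120,60); m[280:]=0
for r in rects(w,m,.005,2500): print(r)
print(proj(w,[[.648,.305-.0775,.005],[.648,.305+.0775,.005]]))
E
```

```text
eef_pos: [0.6504, 0.3044, 0.1224]
orientation: [-2.227, -2.215, 0.003]
rot [-0.001  0.001 -0.006] | then trans in new axes [ 0.0011 -0.0006  0.1302] | q7 -0.29 F [-1.3  0.5 -0.5]
(0.6507, 0.2577, 104, 83, 1.4, array([262., 210.]))
(0.6502, 0.3439, 105, 87, 0.3, array([261., 127.]))
(0.8274, 0.4055, 127, 125, 6.2, array([430.,  43.]))
(0.4808, 0.4127, 187, 101, -1.2, array([83., 74.]))
[[257.87382682 234.37373949]
 [256.7231095   90.90876101]]
```

Cover is centred at about (0.650, 0.304), undisturbed. Descend and grip.

```bash
python3 -m inch '[[0.001,-0.0005,0.03,0,0,-0.006],[0,0,0.03,0,0,0],[0,0,0.03,0,0,0],[0,0,0.02,0,0,0],[0,0,0.012,0,0,0],[0,0,0.008,0,0,0],[0,0,0,0,0,0],[0,0,0,0,0,0]]'; python3 go.py .6498 .3055 -0.0078 0;  python3 -m inch '[[0,0,0,0,0,0],[0,0,0,0,0,0],[0,0,0,0,0,0],[0,0,0,0,0,0],[0,0,0,0,0,0],[0,0,0,0,0,0],[0,0,0,0,0,0],[0,0,0,0,0,0]]' 0 80
```

```text
t: 47.7
eef_pos: [0.6501, 0.308, -0.0052]
orientation: [2.214, 2.228, 0.003]
wrist_force: [-0.3, 0.2, 0.0]
gripper_width: 0.0851
gripper_force: 0.0
rot [ 0.002 -0.001  0.006] | then trans in new axes [-0.0025 -0.0003  0.0026] | q7 -0.24 F [-0.3  0.2  0. ]
t: 48.5
eef_pos: [0.6498, 0.3073, -0.0059]
orientation: [2.215, 2.228, 0.001]
wrist_force: [-0.6, -0.3, 2.6]
gripper_width: 0.0101
gripper_force: 79.2
```

```bash
python3 -m inch '[[0,0,-0.01,0,0,0],[0,0,-0.03,0,0,0],[0,0,-0.04,0,0,0],[0,0,-0.04,0,0,0],[0,0,-0.02,0,0,0],[0,0,0,0,0,0]]'|grep -E "eef|ori|width"; python3 -m inch '[[0.022,-0.03,0,0,0,0],[0.022,-0.03,0,0,0,0],[0.022,-0.03,0,0,0,0],[0.022,-0.03,0,0,0,0],[0.022,-0.03,0,0,0,0],[0,0,0,0,0,0],[0,0,0,0,0,0]]'|grep -E "eef|ori|width"; python3 -m inch '[[0,0,0,0,0,-0.14],[0,0,0,0,0,-0.14],[0,0,0,0,0,-0.14],[0,0,0,0,0,-0.14],[0,0,0,0,0,-0.14],[0,0,0,0,0,-0.14],[0,0,0,0,0,-0.14],[0,0,0,0,0,-0.14],[0,0,0,0,0,-0.14],[0,0,0,0,0,-0.14],[0,0,0,0,0,-0.139],[0,0,0,0,0,0]]'|grep -E "eef|ori|width"; python3 go.py .4949 .4186 .075 88.5
```

```text
eef_pos: [0.6519, 0.308, 0.138]
orientation: [2.213, 2.226, 0.011]
gripper_width: 0.0101
eef_pos: [0.4965, 0.4168, 0.1317]
orientation: [-2.211, -2.232, 0.005]
gripper_width: 0.0099
eef_pos: [0.5, 0.4139, 0.1325]
orientation: [-0.046, -3.14, 0.003]
gripper_width: 0.0098
rot [-0.002 -0.001 -0.003] | then trans in new axes [0.0052 0.0045 0.0575] | q7 0.84 F [ 0.9  0.4 -2.1]
```

```bash
python3 -m inch '[[0.005,0.0045,0.025,0,0,-0.003],[0,0,0.02,0,0,0],[0,0,0.0125,0,0,0],[0,0,0,0,0,0],[0,0,0,0,0,0],[0,0,0,0,0,0]]'|grep -E "eef|ori|width"; python3 go.py .4949 .4186 .052 88.5
```

```text
eef_pos: [0.4951, 0.4214, 0.0775]
orientation: [0.038, 3.139, 0.002]
gripper_width: 0.0102
rot [0.002 0.002 0.002] | then trans in new axes [ 0.0001 -0.0028  0.0255] | q7 0.84 F [ 0.1 -0.1 -2.8]
```

```bash
python3 -m inch '[[0,-0.0028,0.01,0,0,0],[0,0,0.01,0,0,0],[0,0,0.004,0,0,0],[0,0,0,0,0,0],[0,0,0,0,0,0],[0,0,0,0,0,0]]'|grep -E "eef|ori|force"; python3 go.py .4949 .4186 .0385 88.5
```

```text
eef_pos: [0.4942, 0.4185, 0.0526]
orientation: [0.036, 3.141, 0.001]
wrist_force: [-0.7, -0.1, -1.9]
gripper_force: 78.8
rot [0.001 0.001 0.004] | then trans in new axes [-0.0007  0.0001  0.0141] | q7 0.85 F [-0.7 -0.1 -1.9]
```

```bash
python3 -m inch '[[-0.0007,0,0.004,0,0,0.004],[0,0,0.003,0,0,0],[0,0,0,0,0,0],[0,0,0,0,0,0]]'|grep -E "eef|force";python3 -m inch '[[0,0,0.003,0,0,0],[0,0,0.002,0,0,0],[0,0,0,0,0,0],[0,0,0,0,0,0]]'|grep -E "eef|force"
```

```text
eef_pos: [0.4945, 0.4182, 0.0451]
wrist_force: [-0.6, -0.3, -2.7]
gripper_force: 78.8
eef_pos: [0.4945, 0.4182, 0.0401]
wrist_force: [-0.7, 0.9, -2.4]
gripper_force: 78.8
```

```bash
python3 -m inch '[[0,0,0.0015,0,0,0],[0,0,0,0,0,0],[0,0,0,0,0,0]]'|grep -E "eef|force"
```

```text
eef_pos: [0.4946, 0.4182, 0.0387]
wrist_force: [-0.5, -1.0, -1.7]
gripper_force: 78.8
```

Dropped over the pins with no resistance. I'll touch down and release.

```bash
python3 -m inch '[[0,0,0.001,0,0,0],[0,0,0.0005,0,0,0],[0,0,0,0,0,0],[0,0,0,0,0,0]]'|grep -E "eef|force"; python3 -m inch '[[0,0,0,0,0,0],[0,0,0,0,0,0],[0,0,0,0,0,0],[0,0,0,0,0,0],[0,0,0,0,0,0]]' 0.085|grep -E "eef|force"; python3 -m inch '[[0,0,-0.02,0,0,0],[0,0,-0.03,0,0,0],[0,0,-0.04,0,0,0],[0,0,-0.03,0,0,0],[0,0,0,0,0,0],[0,0,0,0,0,0]]'
python3 - <<'E'
from h import *
w=viewer.capture("wrist"); m=white(w,70,60); m[:60]=0; m[250:]=0
for r in rects(w,m,.049,2000): print(r)
t=viewer.capture("top"); m=white(t,150); m[250:]=0;m[:150]=0
for r in rects(t,m,.049,600): print(r)
g=w["pixels"].max(2); 
P=proj(w,[[.4975-.0775,.419,.052],[.575,.415,.052]]); print(P)
for p in P.astype(int): print(g[p[1]-8:p[1]+9:2,p[0]-10:p[0]+11:2])
E
```

```text
eef_pos: [0.4948, 0.4184, 0.0381]
wrist_force: [-2.3, -1.2, 5.8]
gripper_force: 79.8
eef_pos: [0.4946, 0.4182, 0.0371]
wrist_force: [-0.4, 0.7, 0.4]
gripper_force: 0.0
t: 54.8
eef_pos: [0.4949, 0.4185, 0.1579]
orientation: [0.042, 3.14, 0.002]
wrist_force: [0.1, -0.6, -0.4]
gripper_width: 0.0853
gripper_force: 0.0
(0.499, 0.4169, 172, 107, -1.5, array([260., 166.]))
(0.5139, -0.1909, 774, 307, -88.6, array([387., 215.]))
(0.4939, 0.4008, 454, 129, 42.8, array([186., 199.]))
(0.4922, 0.6857, 626, 308, -88.5, array([ 75., 222.]))
[[259.67368581  95.33970659]
 [259.78316355 242.63734245]]
[[ 57  60  60  57  58  61  60  59  59  59  60]
 [186 186 188 187 184 176 177 184 187 185 186]
 [233 233 232 228 211 182 186 215 230 233 233]
 [230 233 231 210 176 152 169 188 208 230 233]
 [230 230 221 178 144 147 150 179 187 223 233]
 [231 229 216 149 157 208 168 165 177 218 232]
 [229 230 217 147 138 180 157 172 179 220 233]
 [230 230 227 194 149 137 168 186 204 229 233]
 [229 229 229 222 198 191 193 203 225 233 233]]
[[231 230 230 230 231 230 231 229 230 225 217]
 [230 229 229 230 228 224 225 229 231 230 224]
 [230 231 230 223 193 157 170 204 226 230 229]
 [230 230 228 201 124 102 106 145 206 230 231]
 [231 230 227 185 114 116 118 116 194 229 231]
 [231 230 228 199 137 162 149 143 209 229 230]
 [230 230 229 221 198 186 180 202 225 230 229]
 [189 191 191 192 186 175 173 186 191 191 189]
 [ 60  66  65  68  64  67  60  64  64  66  67]]
```

The cover matches its starting measurement (0.499, 0.417, -1.5°) and both pins show in its holes. Handing in.

```bash
python3 -c "
from bench import workorder
print(workorder.close_job())"
```

```text
the job is handed in; nothing more can be done
None
```

I handed the job in with all three sleeves tested on the pin: the two that went fully home are in the case, the one that stopped about 40 mm short is in the tray, and the cover is back on the case's two pins; no verdict was returned.

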